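Hang the mill's spanners back on their hook

TASK

Put the three loose spanners back on the one hook of the tool panel, each hung by its closed ring: the largest first, then the middle one, then the smallest, so that they nest. Slide each one back along the hook until its ring sits snug, the first against the panel and the others against the ring behind, and let it down to hang straight. Work by feel and gently, without forcing the crooked hook or knocking the panel, and leave the green housing, the cutter and the oil bottle where they are.

Things in the scene. Friction and masses are not known exactly. Their poses are not given: they have to be found in the camera images.
- panel: Grey perforated steel tool panel, fixed upright on the bench: 160 wide, 335 high, on a 150 x 160 x 4 mm foot plate. Origin: bottom middle of its front face. x points straight into the panel, y to the left along it as one faces its front, z up.
- hook_root (a point): Where the hook leaves the panel's front face, 265 mm up; axes as the panel's. A dark bar, 10 mm thick, comes out along -x: its centre line rises at 20 deg for 60 mm, then at 30 deg for 18 mm to the flat end of a red cap (12 mm thick, 10 long), 72 mm out, 29.5 mm above the root. Bent in use, not measured: up to 16 deg sideways (end 20 mm off), 3.5 deg up or down (4 mm). Stiff up to 35 N.
- spanner_l_grip (a point): Largest spanner, steel, 0.22 kg, lying on the bench: middle of the shank, 18 mm above the bench, 75 mm from the ring's centre. x points along the shank to the ring, z up. Shank 16 wide, 8 thick, 14 mm clear of the bench, as both ends are cranked down (ring's underside 18 mm below this point). Open jaw, 47 mm wide, ends 130 mm behind this point.
- spanner_l_ring (a point): Largest spanner: centre of its closed ring (outside 37, hole 25, thickness 12 mm, hole along z, half-way through the thickness). Axes as the grip point.
- spanner_m_grip (a point): Middle spanner, about 0.15 kg, the same shape: middle of the shank, 75 mm from the ring's centre, 18 mm above the bench. Shank 13 wide, 7.5 thick; jaw 39 mm wide, its end 100 mm behind this point. Axes as the largest's.
- spanner_m_ring (a point): Middle spanner: centre of its ring (outside 31, hole 21, thickness 11 mm).
- spanner_s_grip (a point): Smallest spanner, about 0.10 kg, the same shape: middle of the shank, 75 mm from the ring's centre, 18 mm above the bench. Shank 11 wide, 7 thick; jaw 34 mm wide, its end 73 mm behind this point. Axes as the largest's.
- spanner_s_ring (a point): Smallest spanner: centre of its ring (outside 27, hole 18, thickness 10 mm). Hung with their ring undersides to the panel, the spanners nest: each smaller ring clears the crank of the larger one behind it.
- housing: Bystander: green cast bearing housing, 100 x 80 mm, 60 mm high; origin at the centre of its underside.
- cutter: Bystander: dark shell milling cutter, 50 mm across, 46 mm high, standing; origin at the centre of its underside.
- oil: Bystander: yellow oil bottle, 52 mm across, 120 mm high; origin at the centre of its underside.
Not all that is in view belongs to the job. Leave any red or yellow look-alike of the part that bears spanner_s_grip alone.

How it is judged:
On the way, in this order (a step that is already met when the one before it is completed fails the run):
1. the largest spanner hangs by its ring on the hook, let go (x of spanner_l_ring in the frame of hook_root between -0.062 and 0 m and y of spanner_l_ring in the frame of hook_root between -0.03 and 0.03 m and z of spanner_l_ring in the frame of hook_root between -0.02 and 0.04 m and contact force between the fingers and spanner_l below 0.3 N), for 0.2 s.
2. the middle spanner hangs by its ring on the hook, let go (x of spanner_m_ring in the frame of hook_root between -0.062 and 0 m and y of spanner_m_ring in the frame of hook_root between -0.03 and 0.03 m and z of spanner_m_ring in the frame of hook_root between -0.02 and 0.04 m and contact force between the fingers and spanner_m below 0.3 N), for 0.2 s.
3. the smallest spanner hangs by its ring on the hook, let go (x of spanner_s_ring in the frame of hook_root between -0.062 and 0 m and y of spanner_s_ring in the frame of hook_root between -0.03 and 0.03 m and z of spanner_s_ring in the frame of hook_root between -0.02 and 0.04 m and contact force between the fingers and spanner_s below 0.3 N), for 0.2 s.
At the end, for the whole second after the job is handed in: All three hang from the hook by their rings, at rest and within 16 degrees of straight down, ring upwards, largest next to the panel, then the middle one, then the smallest; the ring centres lie at most 9, 21 and 32.5 mm out from the panel's face (6, 17.5 and 28 mm when perfectly snug) (x of spanner_l_ring in the frame of hook_root between -0.009 and -0.003 m and y of spanner_l_ring in the frame of hook_root between -0.025 and 0.025 m and z of spanner_l_ring in the frame of hook_root between -0.02 and 0.03 m and angle between each of spanner_l_ring, spanner_m_ring, spanner_s_ring's own x axis and vertical below 0.28 rad and linear speed of each of spanner_l, spanner_m, spanner_s below 0.03 m/s and x of spanner_m_ring in the frame of hook_root between -0.021 and -0.012 m and y of spanner_m_ring in the frame of hook_root between -0.025 and 0.025 m and z of spanner_m_ring in the frame of hook_root between -0.02 and 0.03 m and x of spanner_s_ring in the frame of hook_root between -0.0325 and -0.022 m and y of spanner_s_ring in the frame of hook_root between -0.025 and 0.025 m and z of spanner_s_ring in the frame of hook_root between -0.02 and 0.03 m); the robot touches nothing.
It fails at once if hook or panel forced or struck: more than 30 N on them (contact force between panel and anything else above 30 N).
It fails at once if green housing shifted by more than 20 mm or tipped (distance of housing from where it was at the start of the episode above 0.02 m or angle between housing's own z axis and vertical above 0.3 rad).
It fails at once if cutter shifted by more than 20 mm or tipped (distance of cutter from where it was at the start of the episode above 0.02 m or angle between cutter's own z axis and vertical above 0.3 rad).
It fails at once if oil bottle shifted by more than 20 mm or tipped (distance of oil from where it was at the start of the episode above 0.02 m or angle between oil's own z axis and vertical above 0.3 rad).
It also fails if it takes over 72 s, if anything falls off the work surface, if the arm or the gripper's body presses on something with over 40 N, if the wrist force passes 120 N, or if a joint passes its speed limit or range.

ROBOT

A 6-joint arm with a two-finger parallel gripper is mounted at the origin on the work surface. World frame = base frame: x ahead of the robot, y to its left, z up, the work surface at z = 0. Lengths are in m, angles in rad, forces in N, time in s.
With the tool pointing down it reaches from about 0.3 to 0.85 m from the base axis. Payload 4.2 kg.
Tool frame: the origin (TCP) lies on the mounting face of the last link; the fingertips stand 191 mm ahead of it and the grasp point (between the pads) lies 172 mm ahead of it (tip_extent is the distance from the TCP to the fingertips, in m); z points along the fingers, x is the direction in which the jaws open and shut, and the axes are right-handed (so a half turn about z gives the same grasp; the last joint's range is limited). The gripper opens to 91 mm and grips with 3 to 60 N. Pads are 32 mm wide; open, the fingers measure 118 mm over their backs; the gripper's body (76 mm by 178 mm) begins 60 mm behind the grasp point.
Start: joints at [1.101, 0.32, 1.565, -0, 1.257, -0.02], TCP at [0.25, 0.518, 0.405] pointing down, gripper open.
Joint ranges: [-3.11, 3.11], [-0.84, 2.01], [0.21, 2.61], [-1.34, 4.49], [0.05, 2.63], [-2.56, 2.56]. Speed limits (rad/s): [2.57, 2.57, 3.14, 3.14, 3.14, 3.14].

INTERFACE

Orientations are given as a unit quaternion [w, x, y, z].
In Python, from plant import * gives the robot as it stands.
- The arm moves only by the shell command python3 -m crank 'ROWS' [OPENING] [FORCE]. ROWS is text: rows parted by semicolons, each of 6 numbers parted by spaces: the shift along the tool's x, y, z in m, then the turn, a rotation vector about the tool's x, y, z in units of 6 degrees (1.0 is 6 degrees). In form: tx ty tz rx ry rz; .... A call has 1 to 12 rows; each row shifts and turns the commanded pose from where the row before left it, along the tool's axes as they then stand; what a row does not reach is not made up. A row lasts 1/8 s, in which the tool goes at most 62.5 mm and 10.7 degrees, less where a joint would pass 70% of its speed; a pose out of reach is approached as far as the arm can. A call with a gripper value outside its range is refused whole. OPENING is the finger opening in m, from 0 to 0.0912, set as the call begins (- or left out, the last holds). The fingers move at their own pace and stop on an object; FORCE is the grip in N (left out, the last holds). Time passes only in rows, so rows that do not move let the fingers close. It gives the time, the measured TCP pose, the force and the opening at its end, in the units of the state.
- read_state(): the state, without advancing time (a new reading comes with each control period).
- grab_frame(name): name is "scene" or "top" or "wrist"; returns (picture, depth): 480x640x3 uint8, red, green, blue; 480x640 float32, m along the optical axis (not along the pixel's ray), 0 where there is no reading.
- calibration(name): a dict with "fx", "fy", "cx", "cy" (pixels), "k1" (the pictures are not rectified: a ray, as slopes to the right and down, at radius r is drawn at 1 + k1 r^2 times it, then the intrinsics apply), "eye" and "orientation" of the camera in the world. Camera axes: x right, y down, z forward; pixel columns grow to the right and rows downward; lengths in m; the calibration is good to about 2 mm. A picture is of the moment at which its call begins: read the wrist's pose just before it. calibration takes no time and is no camera call; for the wrist camera it gives the pose at the moment of the call.
- finish_job(): hands the job in, once; it reports no verdict.
The state is a dict: "time": time; "joints": joint angles; "dq": joint speeds; "joint_efforts": joint torques, N m; "eef_pos": TCP position; "orientation": TCP orientation; "force": force on the tool from outside, world axes, zero at the start; "ft_torque": the same for the moment, N m; "gripper_width": finger opening in m.
Only numpy, scipy, OpenCV 4.12 (cv2) and the standard library are available. Lean on these libraries where they do the work, as an engineer would, in place of code of your own. Each camera call takes 0.05 s, during which the arm holds its last target.

## Working session

There is one attempt and no reset: what is moved stays moved. The work goes in short steps, Python scripts to look and compute and a shell command to move; the robot and the scene stay as the last step left them, time stands still between calls to the robot, and variables do not carry over. Pictures are saved under pics/ and viewed, and the job is handed in when it is done.

```bash
ls -la; mkdir -p pics; python3 - <<'E'
from plant import *
import cv2
print(read_state())
for n in ["scene","top","wrist"]:
    print(n,calibration(n))
    im,d=grab_frame(n)
    cv2.imwrite(f"pics/{n}0.png",im[:,:,::-1])
    import numpy as np
    np.save(f"pics/{n}0d.npy",d)
E
```

```text
total 12
drwxr-xr-x  3 agent agent 4096 Dec  7 06:55 .
drwxr-xr-x 23 root  root  4096 Dec  7 06:55 ..
drwxr-xr-x  2 agent agent 4096 Dec  7 06:55 pics
{'time': 0.0, 'joints': array([ 1.10099245e+00,  3.20331053e-01,  1.56569150e+00,  1.02317192e-05,
        1.25743671e+00, -2.00044624e-02]), 'dq': array([ 0.00110113,  0.00133117,  0.00161682, -0.00041227,  0.00212051,
       -0.00164078]), 'joint_efforts': array([-2.85108035e-03, -4.12466955e+01, -2.31970721e+01,  7.23766373e-02,
        4.60231828e-02, -1.67241042e-04]), 'eef_pos': array([0.24992523, 0.51765651, 0.40389265]), 'orientation': array([ 4.76070394e-04,  8.46990703e-01,  5.31606882e-01, -8.02771886e-04]), 'force': array([0.17239595, 0.23650796, 0.19932905]), 'ft_torque': array([ 0.01026476, -0.01310925, -0.03852636]), 'gripper_width': 0.09128040623238584}
scene {'fx': 452.8319953803196, 'fy': 452.8319953803196, 'cx': 321.27809020838765, 'cy': 247.39434604526326, 'k1': 0.025406874045378624, 'eye': array([ 1.32332734, -0.42699481,  0.97548601]), 'orientation': array([-0.34253576,  0.79821449,  0.4524092 , -0.20211086])}
top {'fx': 512.4755152444532, 'fy': 512.4755152444532, 'cx': 307.60080932249343, 'cy': 237.0323455207128, 'k1': -0.036422097141130684, 'eye': array([0.41853442, 0.02798658, 1.32270068]), 'orientation': array([ 0.04521073, -0.7020378 ,  0.70977601, -0.03628959])}
wrist {'fx': 356.69948308520185, 'fy': 356.69948308520185, 'cx': 320.9819152436955, 'cy': 244.0819784251281, 'k1': -0.0391684306346708, 'eye': array([0.18958889, 0.54683672, 0.382732  ]), 'orientation': array([0.10243635, 0.84096401, 0.52754107, 0.06314068])}
```

View pics/scene0.png

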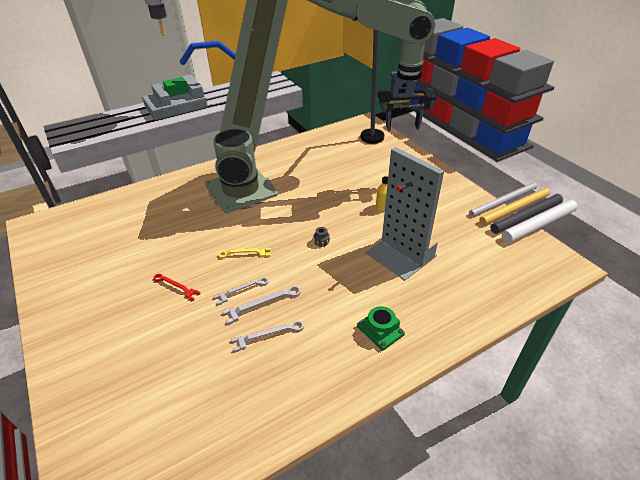

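View pics/top0.png

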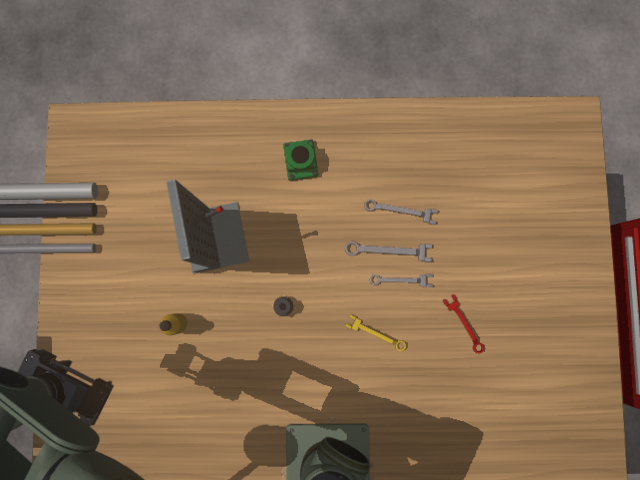

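View pics/wrist0.png

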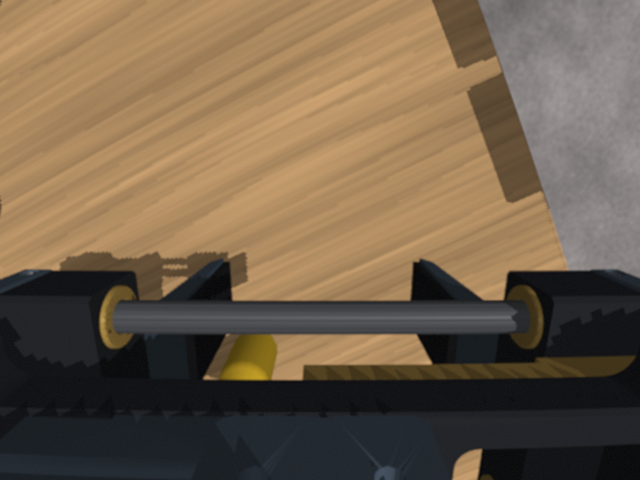

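Scene and top pictures show the three grey spanners near (262,290), (400,250) and (400,210) in the top view, with their rings to the left. The red one at (465,325) and the yellow one at (378,333) are look-alikes to leave alone. The panel is at (210,230) and the red hook cap at (217,210). Next I measure these positions.

```bash
cat > h.py <<'E'
from plant import *
import numpy as np, cv2
from scipy.spatial.transform import Rotation as R
def rot(q): return R.from_quat([q[1],q[2],q[3],q[0]])
def unproj(c,uv):
    uv=np.atleast_2d(np.asarray(uv,float))
    d=(uv-[c['cx'],c['cy']])/[c['fx'],c['fy']]
    p=d.copy()
    for _ in range(8):
        p=d/(1+c['k1']*(p**2).sum(1,keepdims=True))
    return np.c_[p,np.ones(len(p))]
def plane(c,uv,z):
    r=rot(c['orientation']).apply(unproj(c,uv)); return c['eye']+r*((z-c['eye'][2])/r[:,2])[:,None]
def deproj(c,uv,d):
    return c['eye']+rot(c['orientation']).apply(unproj(c,uv)*np.atleast_1d(d)[:,None])
def proj(c,P):
    p=rot(c['orientation']).inv().apply(np.atleast_2d(P)-c['eye']); p=p[:,:2]/p[:,2:]
    p=p*(1+c['k1']*(p**2).sum(1,keepdims=True)); return p*[c['fx'],c['fy']]+[c['cx'],c['cy']]
def tri(rays):
    A=np.zeros((3,3));b=np.zeros(3)
    for o,d in rays:
        d=d/np.linalg.norm(d);M=np.eye(3)-np.outer(d,d);A+=M;b+=M@o
    return np.linalg.solve(A,b)
E
python3 - <<'E'
from h import *
im=cv2.imread('pics/top0.png');c=calibration('top');d=np.load('pics/top0d.npy')
cv2.imwrite('pics/topc1.png',cv2.resize(im[180:300,340:450],None,fx=6,fy=6)[:600,:800])
cv2.imwrite('pics/topc2.png',cv2.resize(im[170:285,160:270],None,fx=5,fy=5,interpolation=cv2.INTER_NEAREST))
sc=cv2.imread('pics/scene0.png')
cv2.imwrite('pics/scc2.png',cv2.resize(sc[140:280,360:450],None,fx=4.2,fy=4.2,interpolation=cv2.INTER_NEAREST))
uv=np.argwhere(np.ones((480,640)))[:,::-1]
P=deproj(c,uv,d.ravel()).reshape(480,640,3)
print('bench z',np.median(P[150:170,400:600,2]))
hsv=cv2.cvtColor(im,cv2.COLOR_BGR2HSV)
m=((hsv[...,1]<45)&(hsv[...,2]>90)).astype(np.uint8)
m[:, :340]=0;m[:,450:]=0;m[:190]=0;m[300:]=0
n,l,st,ce=cv2.connectedComponentsWithStats(m)
for i in range(1,n):
    if st[i,4]<80: continue
    ys,xs=np.where(l==i); Q=plane(c,np.c_[xs,ys],0.018)
    mu=Q[:,:2].mean(0); w,v=np.linalg.eigh(np.cov(Q[:,:2].T)); a=v[:,1]; a*=np.sign(a[1])
    t=(Q[:,:2]-mu)@a
    print(i,st[i],mu,'ang',np.degrees(np.arctan2(a[1],a[0])),t.min(),t.max(),'ringend',mu+a*t.max(), 'z',np.median(P[ys,xs,2]))
for nm,lo,hi in [('green',(45,80,30),(85,255,255)),('yellow',(22,120,80),(35,255,255)),('red',(0,150,80),(6,255,255))]:
    m=cv2.inRange(hsv,lo,hi);m[:, :130]=0;m[:,600:]=0;n,l,st,ce=cv2.connectedComponentsWithStats(m)
    for i in range(1,n):
        if st[i,4]>12: print(nm,st[i],ce[i],deproj(c,ce[i],np.median(d[l==i])))
E
```

```text
bench z 0.00013770901211451747
1 [365 200  57  16 265] [ 0.64130122 -0.17687352] ang 79.90482770195948 -0.07346268491026223 0.07348450189505998 ringend [ 0.65418186 -0.10452671] z 0.020685274886672378
2 [423 209  15  15 119] [ 0.62163667 -0.26859259] ang 174.17433740932552 -0.016981436828899226 0.018929586580266628 ringend [ 0.60280485 -0.2666712 ] z 0.01105050806074992
3 [345 242  87  20 565] [ 0.53306648 -0.17275654] ang 85.74339081505603 -0.09893624378328061 0.12155162302615245 ringend [ 0.54208847 -0.0515402 ] z 0.018368395001494786
4 [370 275  47  10 185] [ 0.45859189 -0.17104331] ang 89.24704428409495 -0.05912625929062698 0.05760794539983533 ringend [ 0.45934892 -0.11344034] z 0.019997513744558493
5 [420 274  13  13  97] [ 0.4560732  -0.25158965] ang 10.678738452176901 -0.01755630308833679 0.015099240496114233 ringend [ 0.47091094 -0.24879173] z 0.009954376284813105
green [284 140  34  40 711] [299.63853727 159.81293952] [[0.76337292 0.06149    0.05341451]]
yellow [346 315  60  36 321] [372.98442368 332.10903427] [[ 0.32754529 -0.11811273  0.01643542]]
red [216 207   7   5  27] [218.77777778 209.        ] [[0.5975599  0.22115425 0.29361186]]
red [443 295  41  58 355] [463.52957746 321.91267606] [[ 0.35014391 -0.34674492  0.01677762]]
```

```bash
ls pics
```

```text
scc2.png
scene0.png
scene0d.npy
top0.png
top0d.npy
topc1.png
topc2.png
wrist0.png
wrist0d.npy
```

View pics/topc1.png

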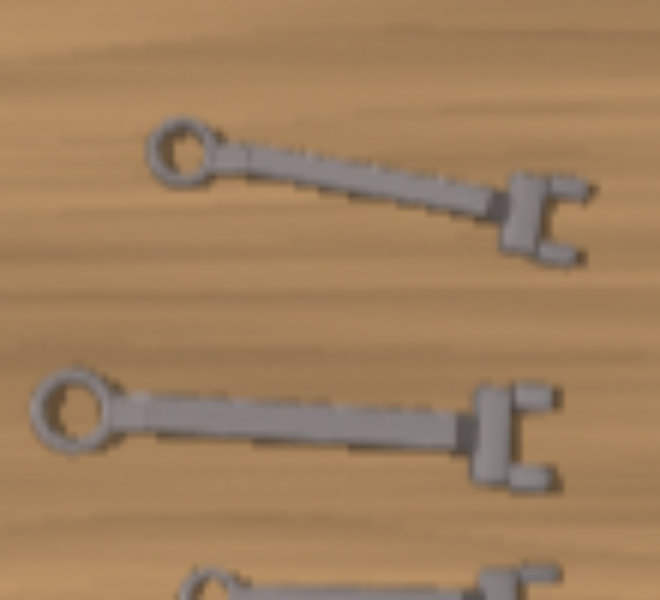

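View pics/topc2.png

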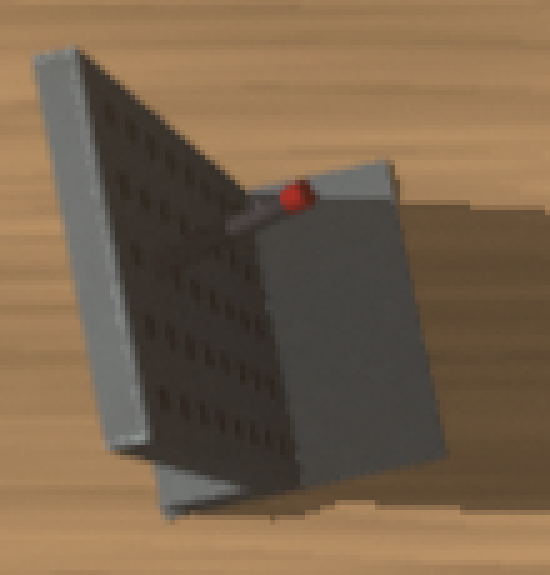

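View pics/scc2.png

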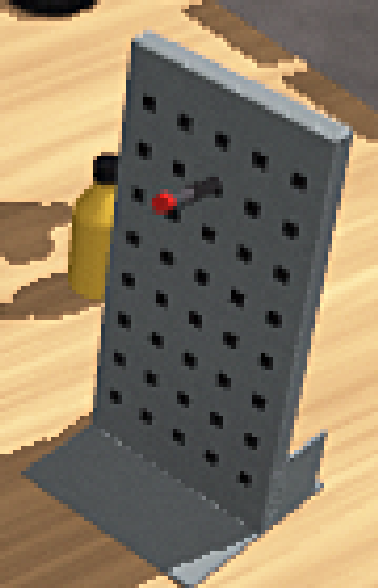

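```bash
python3 - <<'E'
from h import *
uv=np.argwhere(np.ones((480,640)))[:,::-1]
for nm in ['scene','top']:
    c=calibration(nm);d=np.load(f'pics/{nm}0d.npy');P=deproj(c,uv,d.ravel())
    m=(P[:,2]>.03)&(P[:,2]<.32)&(P[:,0]>.45)&(P[:,0]<.68)&(P[:,1]>.15)&(P[:,1]<.36)
    Q=P[m]
    rng=np.random.default_rng(0);best=None
    for _ in range(400):
        s=Q[rng.choice(len(Q),3,False)];n=np.cross(s[1]-s[0],s[2]-s[0]);n/=np.linalg.norm(n)+1e-12
        k=abs((Q-s[0])@n)<.0025
        if best is None or k.sum()>best.sum(): best=k
    S=Q[best];mu=S.mean(0);n=np.linalg.svd(S-mu)[2][2];n*=np.sign(n[1]);
    yaw=np.degrees(np.arctan2(n[1],n[0]))
    print(nm,len(Q),best.sum(),'n',n,'yaw',yaw)
    yv=np.array([-n[1],n[0],0]);yv/=np.linalg.norm(yv)
    t=S@yv;print(' y range',np.percentile(t,[0,1,50,99,100]), 'z',S[:,2].min(),S[:,2].max())
    t0=(t.min()+t.max())/2
    nh=np.array([n[0],n[1],0]);nh/=np.linalg.norm(nh)
    mid=mu+ (t0-mu@yv)*yv; mid-= nh*((mid-mu)@n)/(nh@n); mid=mid-[0,0,mid[2]]
    # at z=0.265
    print(' origin',mid,' dist along n at mu', mu@nh)
    # hook points: in front
    nn=(Q-mu)@n
    H=Q[(nn<-.008)&(Q[:,2]>.25)]
    print(' hook pts',len(H)); 
    root=mid+[0,0,.265]
    F=np.c_[(H-root)@nh,(H-root)@yv,H[:,2]-.265]
    F=F[np.argsort(F[:,0])]
    for a in range(-85,0,8):
        k=(F[:,0]*1e3>=a)&(F[:,0]*1e3<a+8)
        if k.sum(): print('  ',a,k.sum(),np.median(F[k],0)*1e3,F[k].min(0)*1e3,F[k].max(0)*1e3)
E
```

```text
scene 4272 3252 n [-0.20612898  0.97851742  0.00380689] yaw 101.89568404562924
 y range [-0.70345077 -0.70147594 -0.62686712 -0.54314665 -0.54038774] z 0.030191612890470565 0.3199402927491226
 origin [0.57558151 0.28476449 0.        ]  dist along n at mu 0.16000413997792343
 hook pts 64
   -77 16 [-72.20455137 -11.35298455  27.77679476] [-75.57752766 -18.82843483  22.20096822] [-69.55844626  -5.33629351  32.21831032]
   -69 8 [-65.84379088 -13.15563024  26.26956451] [-68.59681817 -15.33588857  20.01638348] [-61.47944465  -9.667265    31.5549463 ]
   -61 5 [-55.21454193 -12.80608686  20.03960628] [-60.99554994 -13.86504493  16.25332537] [-53.40640161  -7.13295956  21.87401991]
   -53 8 [-49.11524115 -11.10399976  20.0246456 ] [-52.94232778 -13.90029812  13.69662711] [-45.14566827  -4.34114752  21.75902999]
   -45 5 [-38.78062725  -8.66647636  16.66327886] [-42.24179761  -9.57735866  12.77956509] [-38.30415748  -4.92339206  18.62286637]
   -37 3 [-35.05717779  -8.58852082  12.89378107] [-35.63811335 -10.48062891  11.69739911] [-33.5814929   -5.62856314  18.44430649]
   -29 7 [-26.04449
[... 1160 characters left out ...]
45.18053861  -1.93234679  23.14992361]
   -45 18 [-41.0455082   -4.11924476  17.59080141] [-44.89472089  -9.69736344  13.19544556] [-37.5806393   -0.69426901  22.06174892]
   -37 19 [-32.4933601   -2.74221312  16.32744174] [-36.53764933  -7.9167801   10.75588485] [-29.19282243   0.46534769  18.94719097]
   -29 16 [-25.03244737  -1.8059137   12.97931303] [-28.1031336   -7.58862885   8.94805367] [-22.25016283   2.34216308  16.31897468]
   -21 20 [-17.42238252  -0.41486804  10.35511445] [-20.98816378  -7.27291721   6.8671886 ] [-13.33508848   4.38618606  17.22502184]
   -13 11 [-10.66410593  -0.05041471   9.44946778] [-12.82372452  -4.54625651   4.10555777] [-8.08089223  3.65841255 11.92926447]
```

```bash
cat >> h.py <<'E'
def rows(p0,R0,p1,R1,n,nd=4):
    "n rows from pose 0 to pose 1, straight line, even turn"
    rv=(R0.inv()*R1).as_rotvec()
    Rs=[R0*R.from_rotvec(rv*i/n) for i in range(n+1)]
    out=[]
    for i in range(n):
        t=Rs[i].inv().apply((np.array(p1)-p0)/n); out.append(' '.join(f'{v:.{nd}f}'.rstrip('0').rstrip('.') if abs(v)>.5*10**-nd else '0' for v in t)+' '+' '.join(f'{v:.3f}'.rstrip('0').rstrip('.') if abs(v)>5e-4 else '0' for v in rv/n/np.radians(6)))
    print('; '.join(out)); print('per row mm %.1f deg %.1f'%(np.linalg.norm(np.array(p1)-p0)/n*1e3,np.degrees(np.linalg.norm(rv))/n))
def toolR(zdir,updir):
    "tool z along zdir, tool -y nearest to updir"
    z=np.array(zdir,float);z/=np.linalg.norm(z);u=np.array(updir,float);u-=z*(u@z);u/=np.linalg.norm(u)
    return R.from_matrix(np.c_[np.cross(-u,z),-u,z])
def now():
    s=read_state();return s,s['eef_pos'],rot(s['orientation'])
E
python3 - <<'E'
from h import *
c=calibration('top')
print(plane(c,[[352.2,248.3],[370.5,205.5],[375,279.7]],.011))
s,p,R0=now()
a=np.radians(85.7)
R1=toolR([0,0,-1],[np.cos(a),np.sin(a),0])
rows(p,R0,[.535,-.145,.40],R1,12)
E
```

```text
[[ 0.54010373 -0.070454    0.011     ]
 [ 0.65096362 -0.12014598  0.011     ]
 [ 0.45903286 -0.12697245  0.011     ]]
-0.0394 0.0454 0.0004 0.001 0.001 0.952; -0.0347 0.0491 0.0004 0.001 0.001 0.952; -0.0296 0.0523 0.0004 0.001 0.001 0.952; -0.0243 0.055 0.0004 0.001 0.001 0.952; -0.0187 0.0571 0.0004 0.001 0.001 0.952; -0.0129 0.0587 0.0004 0.001 0.001 0.952; -0.007 0.0597 0.0004 0.001 0.001 0.952; -0.001 0.0601 0.0004 0.001 0.001 0.952; 0.005 0.0599 0.0004 0.001 0.001 0.952; 0.0109 0.0591 0.0003 0.001 0.001 0.952; 0.0167 0.0577 0.0003 0.001 0.001 0.952; 0.0224 0.0558 0.0003 0.001 0.001 0.952
per row mm 60.1 deg 5.7
```

Things that could be taken for the spanners, by top-view pixel:
- Grey (390,250), longest: largest.
- Grey (400,212): middle.
- Grey (403,281), shortest: smallest.
- Yellow (373,332) and red (464,322): look-alikes, left alone.

The crop shows three grey shanks with closed rings on the left, and the lengths match the description. I go above the largest first.

```bash
python3 -m crank '-0.039 0.045 0 0 0 0.95; -0.035 0.049 0 0 0 0.95; -0.03 0.052 0 0 0 0.95; -0.024 0.055 0 0 0 0.95; -0.019 0.057 0 0 0 0.95; -0.013 0.059 0 0 0 0.95; -0.007 0.06 0 0 0 0.95; -0.001 0.06 0 0 0 0.95; 0.005 0.06 0 0 0 0.95; 0.011 0.059 0 0 0 0.95; 0.017 0.058 0 0 0 0.95; 0.022 0.056 0 0 0 0.95' 0.09
python3 -m crank '0 0 0 0 0 0; 0 0 0 0 0 0'
python3 - <<'E'
from h import *
print(read_state()['joints'])
c=calibration('wrist');im,d=grab_frame('wrist');cv2.imwrite('pics/w1.png',im[:,:,::-1]);np.save('pics/w1d.npy',d)
print(c);import pickle;pickle.dump(c,open('pics/w1.pkl','wb'))
E
```

```text
time: 1.65
eef_pos: [0.5354, -0.1471, 0.4045]
orientation: [-0.0, 0.999, -0.038, -0.0]
force: [0.2, 0.7, -0.6]
gripper_width: 0.0899
time: 1.9
eef_pos: [0.5347, -0.1449, 0.4042]
orientation: [-0.001, 0.999, -0.036, -0.001]
force: [-0.5, 0.2, 1.0]
gripper_width: 0.0898
[-2.85507486e-01  2.87258757e-01  1.61311151e+00  6.35027124e-04
  1.24300035e+00 -2.12855324e-01]
{'fx': 356.69948308520185, 'fy': 356.69948308520185, 'cx': 320.9819152436955, 'cy': 244.0819784251281, 'k1': -0.0391684306346708, 'eye': array([ 0.53917524, -0.07816683,  0.38296192]), 'orientation': array([ 0.1195944 ,  0.99214063, -0.03648233, -0.00481662])}
```

View pics/w1.png

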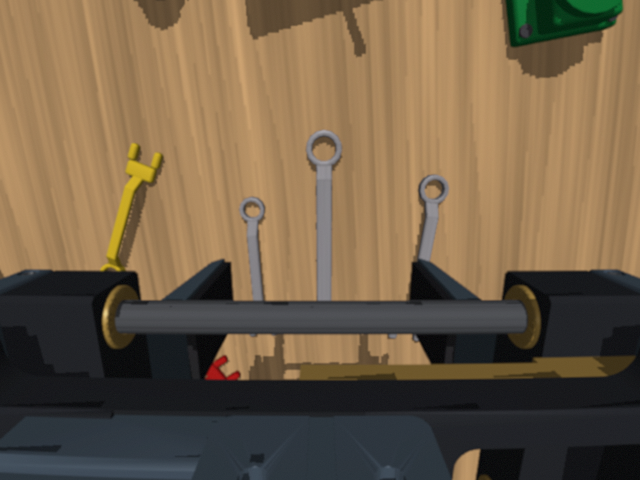

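The wrist view shows all three rings: largest (323,149), smallest (252,210), middle (433,190). I measure the ring centres and shank directions here.

```bash
cat > meas.py <<'E'
from h import *
import pickle
c=pickle.load(open('pics/w1.pkl','rb'));im=cv2.imread('pics/w1.png')
hsv=cv2.cvtColor(im,cv2.COLOR_BGR2HSV)
m=(hsv[...,1]<50).astype(np.uint8)
for nm,(x,y),z,R0 in [('L',(323,149),.012,.0185),('M',(433,190),.011,.0155),('S',(252,210),.010,.0135)]:
    q=m.copy(); box=np.zeros_like(m); r=26
    box[y-r:y+r,x-r:x+r]=1; q&=box
    n,l,st,ce=cv2.connectedComponentsWithStats(q);k=1+np.argmax(st[1:,4]);q=(l==k).astype(np.uint8)
    # hole: background comp containing centre
    n2,l2,st2,ce2=cv2.connectedComponentsWithStats(1-q,connectivity=4)
    h=l2[y,x]; hy,hx=np.where(l2==h)
    hc=plane(c,np.c_[hx,hy],z); print(nm,'hole area',st2[h,4],'mean',hc.mean(0))
    # outer: circle fit to outer contour points beyond shank
    cn=max(cv2.findContours(q,cv2.RETR_EXTERNAL,cv2.CHAIN_APPROX_NONE)[0],key=len)[:,0]
    O=plane(c,cn,z)[:,:2]
    ctr=hc.mean(0)[:2]
    k=O[:,1]>ctr[1]-.004
    A=np.c_[2*O[k],np.ones(k.sum())];s=np.linalg.lstsq(A,(O[k]**2).sum(1),rcond=None)[0]
    print('  outer circ',s[:2],np.sqrt(s[2]+s[:2]@s[:2]))
    # shank points: rows below ring to 260
    full=m.copy();full[:, :x-30]=0;full[:,x+30:]=0
    n,l,st,ce=cv2.connectedComponentsWithStats(full)
    pts=[]
    for yy in range(y+38,258,2):
        xs=np.where((hsv[yy,x-30:x+25,1]<50))[0]+x-30
        if len(xs)>3:
            # keep run nearest previous
            g=np.split(xs,np.where(np.diff(xs)>1)[0]+1);g=max(g,key=len);pts.append([(g[0]+g[-1])/2,yy])
    S=plane(c,np.array(pts),.022)[:,:2]
    f=np.polyfit(S[:,1],S[:,0],1);res=S[:,0]-np.polyval(f,S[:,1])
    print('  shank: ang',np.degrees(np.arctan2(1,f[0])),'x at ring',np.polyval(f,s[1]),'x@-75mm',np.polyval(f,s[1]-.075*np.sin(np.arctan2(1,f[0]))),'res',res.std(),len(S))
E
python3 meas.py
```

```text
L hole area 462 mean [ 0.54193823 -0.06989985  0.012     ]
  outer circ [ 0.54215135 -0.06937972] 0.017247863441430086
  shank: ang 85.5695645298936 x at ring 0.5425614957771556 x@-75mm 0.5367678469622724 res 0.00027155671230074925 36
M hole area 262 mean [ 0.65270575 -0.11875045  0.011     ]
  outer circ [ 0.65280352 -0.11887185] 0.014942037660429952
  shank: ang 79.17593911639354 x at ring 0.6525107286172679 x@-75mm 0.6384261935145136 res 0.00023321556371746718 15
S hole area 187 mean [ 0.46224276 -0.12609834  0.01      ]
  outer circ [ 0.46207388 -0.12569652] 0.01244669518063293
  shank: ang 87.34309716090634 x at ring 0.462967653400983 x@-75mm 0.4594910220169565 res 0.00012905157760208173 5
```

```bash
python3 -m crank '0.0015 0 0.05 0 0 0; 0 0 0.055 0 0 0; 0 0 0.055 0 0 0; 0 0 0.03 0 0 0; 0 0 0.014 0 0 0; 0 0 0 0 0 0; 0 0 0 0 0 0' 0.05
python3 - <<'E'
from h import *
print(read_state()['gripper_width'],read_state()['eef_pos'])
im,d=grab_frame('wrist');cv2.imwrite('pics/w2.png',im[:,:,::-1])
E
```

```text
time: 2.82
eef_pos: [0.5371, -0.145, 0.2023]
orientation: [0.0, 0.999, -0.036, 0.001]
force: [0.2, -0.5, 0.1]
gripper_width: 0.0498
0.04977688606528113 [ 0.53708622 -0.14496641  0.20225081]
```

View pics/w2.png

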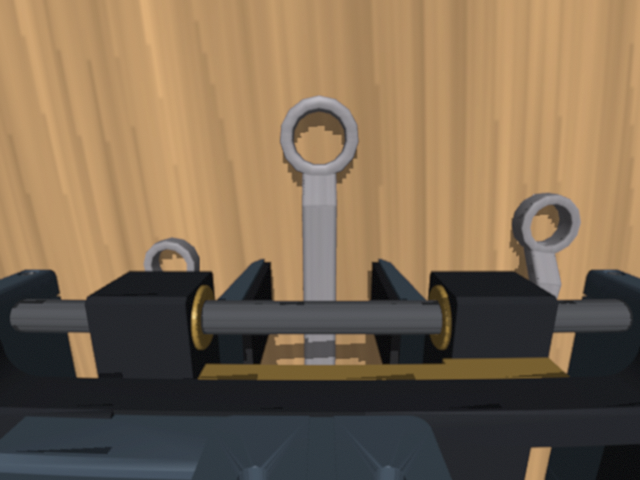

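The ring is at (320,135) and the shank is centred between the fingers. I grip now.

```bash
python3 -m crank '0 0 0.002 0 0 0; 0 0 0 0 0 0; 0 0 0 0 0 0; 0 0 0 0 0 0; 0 0 0 0 0 0' 0 30
python3 -m crank '0 0 -0.03 0 0 0; 0 0 -0.06 0 0 0; 0 0 -0.06 0 0 0; 0 0 0 0 0 0'
python3 - <<'E'
from h import *
c=calibration('wrist');s,p,R0=now();print(s['gripper_width'],s['force'],s['joints'])
im,d=grab_frame('wrist');cv2.imwrite('pics/w3.png',im[:,:,::-1]);np.save('pics/w3d.npy',d)
Rc=rot(c['orientation']);print('cam in tool',R0.inv().apply(c['eye']-p),(R0.inv()*Rc).as_rotvec())
E
```

```text
time: 3.5
eef_pos: [0.5366, -0.1452, 0.1988]
orientation: [0.0, 0.999, -0.036, 0.0]
force: [-0.3, -0.1, 0.7]
gripper_width: 0.0155
time: 4.0
eef_pos: [0.5375, -0.1455, 0.3535]
orientation: [0.001, 0.999, -0.036, 0.005]
force: [-0.3, -0.9, -3.5]
gripper_width: 0.0157
0.01567337921862736 [-0.26381362 -0.88037103 -3.46508987] [-2.85006389e-01  3.26415753e-01  1.69009343e+00  2.71122329e-04
  1.11448674e+00 -2.12177459e-01]
cam in tool [-0.00035008 -0.06684486  0.02128806] [-0.24096216  0.00065246  0.00074329]
```

View pics/w3.png

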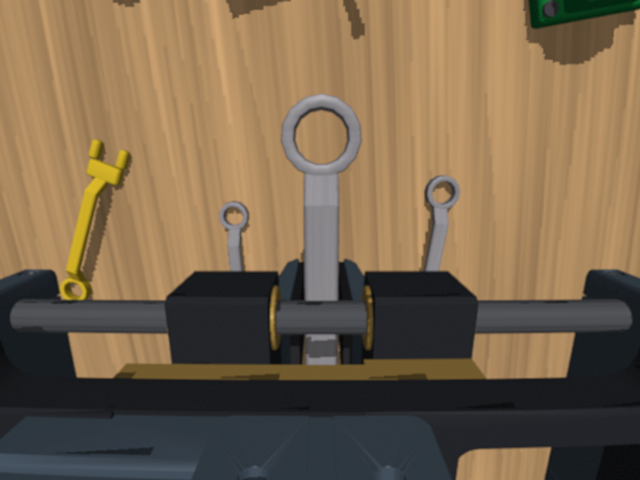

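```bash
cat >> h.py <<'E'
A_,B_,HD=.6033,.4048,-.0434
def fk(q,d):
    Rb=R.from_euler('z',q[0]); 
    w=Rb.apply([A_*np.sin(q[1])+B_*np.sin(q[1]+q[2]),0,HD+d+A_*np.cos(q[1])+B_*np.cos(q[1]+q[2])])
    Rt=Rb*R.from_euler('y',q[1]+q[2])*R.from_euler('z',q[3])*R.from_euler('y',q[4])*R.from_euler('z',q[5]+np.pi)
    return w+d*Rt.apply([0,0,1]),Rt
def ik(p,Rt,d,q0):
    from scipy.optimize import least_squares
    lo=np.array([-3.11,-.84,.21,-1.34,.05,-2.56]);hi=np.array([3.11,2.01,2.61,4.49,2.63,2.56])
    def f(q):
        P,RR=fk(q,d); return np.r_[(P-p)*5,(RR.inv()*Rt).as_rotvec()]
    best=None
    for s in q0:
        o=least_squares(f,np.clip(s,lo+.01,hi-.01),bounds=(lo,hi))
        if best is None or o.cost<best.cost: best=o
    return best.x,best.cost
E
python3 - <<'E'
from h import *
c=calibration('scene')
r=rot(c['orientation']).apply(unproj(c,[[420,25],[409,70],[234,143]]))
for k,xy in zip(r,[(.25,.518),(.25,.518),(0,0)]):
    t=np.dot(np.array(xy)-c['eye'][:2],k[:2])/(k[:2]@k[:2]);print(c['eye']+t*k)
s,p,R0=now();print(p,R0.as_quat());P,Q=fk(s['joints'],.2);print(P,(Q.inv()*R0).as_rotvec())
# ring target: hook end, hung & tilted
n=np.array([-.206,.9785,0]);yv=np.array([-n[1],n[0],0])
root=np.array([.5747,.2855,.265])
for d in (.1,.15,.2):
  for tilt in (0,30):
    for dist in (.006,.075,.12):
        t=np.radians(tilt); z=n*np.cos(t)-np.array([0,0,1])*np.sin(t)
        Rt=toolR(z,[0,0,1])
        ring=root-n*dist+np.array([0,0,.03])
        g=ring-Rt.apply([0,-.075,.0928+.1])
        best=[]
        for q4 in (1.57,4.4,-1.3,0): best.append([-.2,.3,1.6,q4,1.5,0]); best.append([-.2,.3,1.6,q4,1.,1.5]);best.append([-.2,.3,1.6,q4,1.,-1.5])
        q,cst=ik(g,Rt,d,best)
        print(d,tilt,dist,g.round(3),q.round(2),'%.1e'%cst)
E
```

```text
[0.25876302 0.52777077 0.53941859]
[0.24842092 0.51620042 0.4090181 ]
[0.00058731 0.00181168 0.19023674]
[ 0.53653416 -0.14516322  0.35029579] [ 9.99334447e-01 -3.64313121e-02  1.81696564e-03  3.47049600e-04]
[ 0.53712534 -0.15730703  0.35033877] [ 2.48770188e-16 -6.72849092e-17  5.59473732e-17]
0.1 0 0.006 [0.616 0.091 0.22 ] [-0.01  0.67  1.77  1.4   1.71 -0.88] 1.9e-31
0.1 0 0.075 [0.63  0.023 0.22 ] [-0.11  0.69  1.72  1.33  1.78 -0.87] 2.3e-31
0.1 0 0.12 [ 0.639 -0.021  0.22 ] [-0.18  0.71  1.68  1.28  1.83 -0.85] 1.1e-30
0.1 30 0.006 [0.618 0.08  0.326] [-0.01  0.5   1.61  1.02  1.47 -0.57] 3.7e-29
0.1 30 0.075 [0.632 0.012 0.326] [-0.11  0.53  1.57  0.97  1.56 -0.6 ] 4.3e-28
0.1 30 0.12 [ 0.642 -0.032  0.326] [-0.18  0.55  1.52  0.93  1.61 -0.62] 4.4e-31
0.15 0 0.006 [0.616 0.091 0.22 ] [-0.09  0.75  1.76  1.33  1.74 -0.96] 2.6e-31
0.15 0 0.075 [0.63  0.023 0.22 ] [-0.18  0.77  1.7   1.26  1.81 -0.94] 4.7e-32
0.15 0 0.12 [ 0.639 -0.021  0.22 ] [-0.24  0.79  1.65  1.21  1.86 -0.92] 2.1e-31
0.15 30 0.006 [0.618 0.08  0.326] [-0.07  0.54  1.62  0.99  1.5  -0.64] 9.5e-26
0.15 30 0.075 [0.632 0.012 0.326] [-0.17  0.57  1.56  0.93  1.58 -0.66] 2.4e-25
0.15 30 0.12 [ 0.642 -0.032  0.326] [-0.23  0.59  1.51  0.9   1.64 -0.67] 2.6e-31
0.2 0 0.006 [0.616 0.091 0.22 ] [-0.16  0.84  1.74  1.26  1.76 -1.03] 1.8e-30
0.2 0 0.075 [0.63  0.023 0.22 ] [-0.25  0.86  1.66  1.19  1.83 -1.  ] 7.7e-31
0.2 0 0.12 [ 0.639 -0.021  0.22 ] [-0.31  0.88  1.6   1.15  1.88 -0.98] 3.9e-31
0.2 30 0.006 [0.618 0.08  0.326] [-0.14  0.58  1.61  0.96  1.52 -0.7 ] 7.7e-32
0.2 30 0.075 [0.632 0.012 0.326] [-0.23  0.62  1.54  0.9   1.6  -0.71] 3.1e-31
0.2 30 0.12 [ 0.642 -0.032  0.326] [-0.29  0.64  1.48  0.87  1.66 -0.72] 1.9e-31
```

```bash
cat >> h.py <<'E'
CT=np.array([-.0003,-.0668,.0213]);CR=R.from_rotvec([-.241,.0007,.0007])
WC=dict(fx=356.69948308520185,fy=356.69948308520185,cx=320.9819152436955,cy=244.0819784251281,k1=-.0391684306346708)
def wray(uv): return CR.apply(unproj(WC,uv))      # rays in tool frame from CT
def wplane(uv,z):
    r=wray(uv); return CT+r*((z-CT[2])/r[:,2])[:,None]
def wproj(P):
    c=dict(WC,eye=CT,orientation=CR.as_quat()[[3,0,1,2]]); return proj(c,P)
def ringfit(im,ctr,zt,r=48,up=8,sat=50,vmin=100):
    "outer/hole circle of held ring in tool frame at tool z=zt (near face)"
    hsv=cv2.cvtColor(im,cv2.COLOR_BGR2HSV);x,y=ctr
    q=((hsv[...,1]<sat)&(hsv[...,2]>vmin)).astype(np.uint8);b=np.zeros_like(q);b[y-r:y+r,x-r:x+r]=1;q&=b
    n,l,st,ce=cv2.connectedComponentsWithStats(q);q=(l==1+np.argmax(st[1:,4])).astype(np.uint8)
    cs,hi=cv2.findContours(q,cv2.RETR_CCOMP,cv2.CHAIN_APPROX_NONE)
    for cn,h in zip(cs,hi[0]):
        if len(cn)<40: continue
        O=wplane(cn[:,0],zt)[:,:2]
        if h[3]<0: O=O[cn[:,0,1]<y+up]
        A=np.c_[2*O,np.ones(len(O))];s=np.linalg.lstsq(A,(O**2).sum(1),rcond=None)[0]
        print('outer' if h[3]<0 else 'hole',s[:2].round(4),'r',np.sqrt(s[2]+s[:2]@s[:2]).round(4))
E
python3 - <<'E'
from h import *
im=cv2.imread('pics/w3.png');d=np.load('pics/w3d.npy')
k=d[100:112,316:326];print(np.median(d[99:104,310:332]),np.median(d[168:172,310:330]))
r=wray([[321,100]]);print((CT+r*np.median(d[99:104,310:332]))) 
ringfit(im,(320,135),.1868)
E
```

```text
0.15613908 0.16316861
[[-1.47560369e-04 -9.11794405e-02  1.88077673e-01]]
outer [-0.0002 -0.0759] r 0.0175
hole [-0.0002 -0.0762] r 0.0127
```

```bash
cat >> h.py <<'E'
n_=np.array([-.2058,.9786,0]);yv_=np.array([-.9786,-.2058,0]);root_=np.array([.5747,.2855,.265]);UP=np.array([0,0,1.])
def p2w(v): return root_+n_*v[0]+yv_*v[1]+UP*v[2]
def pd(v): return n_*v[0]+yv_*v[1]+UP*v[2]
def hdir(th,psi):
    t,s=np.radians(th),np.radians(psi);return pd([-np.cos(t)*np.cos(s),-np.cos(t)*np.sin(s),np.sin(t)])
def w2p(P): P=np.atleast_2d(P)-root_; return np.c_[P@n_,P@yv_,P[:,2]]
E
python3 - <<'E'
from h import *
s,p,R0=now();print(p)
h=hdir(30,8.7);Rt=toolR(-h,[0,0,1]);E=p2w([-.072,-.011,.028]);print('E',E)
rt=np.array([-.0002,-.0757,.193])
g=E+.04*h-Rt.apply(rt);print(g)
rows(p,R0,g,Rt,9)
E
```

```text
[ 0.53653416 -0.14516322  0.35029579]
E [0.6002822 0.2173046 0.293    ]
[ 0.6846898  -0.00697189  0.34394136]
0.0153 -0.0165 0.0008 1.095 -0.243 -0.414; 0.016 -0.0157 0.0022 1.095 -0.243 -0.414; 0.0168 -0.0146 0.0035 1.095 -0.243 -0.414; 0.0175 -0.0134 0.0047 1.095 -0.243 -0.414; 0.0182 -0.012 0.0057 1.095 -0.243 -0.414; 0.0188 -0.0105 0.0065 1.095 -0.243 -0.414; 0.0194 -0.0089 0.0072 1.095 -0.243 -0.414; 0.0199 -0.0072 0.0076 1.095 -0.243 -0.414; 0.0204 -0.0055 0.0078 1.095 -0.243 -0.414
per row mm 22.5 deg 7.2
```

```bash
python3 -m crank '0.0153 -0.0165 0.0008 1.095 -0.243 -0.414; 0.016 -0.0157 0.0022 1.095 -0.243 -0.414; 0.0168 -0.0146 0.0035 1.095 -0.243 -0.414; 0.0175 -0.0134 0.0047 1.095 -0.243 -0.414; 0.0182 -0.012 0.0057 1.095 -0.243 -0.414; 0.0188 -0.0105 0.0065 1.095 -0.243 -0.414; 0.0194 -0.0089 0.0072 1.095 -0.243 -0.414; 0.0199 -0.0072 0.0076 1.095 -0.243 -0.414; 0.0204 -0.0055 0.0078 1.095 -0.243 -0.414; 0 0 0 0 0 0; 0 0 0 0 0 0'
cat > snap.py <<'E'
from h import *
import sys
s,p,R0=now();c=calibration('wrist')
im,d=grab_frame('wrist');cv2.imwrite(f'pics/{sys.argv[1]}.png',im[:,:,::-1]);np.save(f'pics/{sys.argv[1]}d.npy',d)
np.savez(f'pics/{sys.argv[1]}p.npz',p=p,q=R0.as_quat())
print(s['time'],p.round(4),'F',s['force'].round(1),'T',s['ft_torque'].round(2),'q',s['joints'].round(2),'w',round(s['gripper_width'],4))
E
python3 snap.py w4
```

```text
time: 5.42
eef_pos: [0.6842, -0.0074, 0.34]
orientation: [-0.492, 0.852, 0.153, -0.092]
force: [-0.2, -0.8, -2.5]
gripper_width: 0.0156
5.425 [ 0.6842 -0.0074  0.34  ] F [-0.2 -0.8 -2.5] T [-0.86 -0.3  -0.02] q [-0.19  0.67  1.32  0.86  1.78 -0.64] w 0.0156
```

View pics/w4.png

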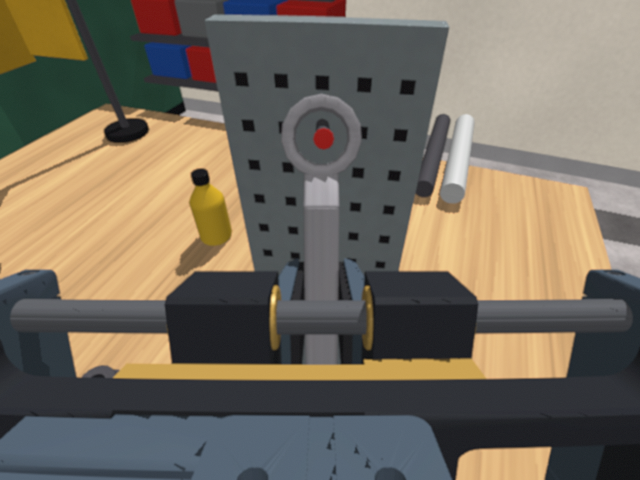

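The red cap at (324,139) shows through the held ring (centre 321,135), so alignment is nearly right. I measure hook and panel from this view.

```bash
cat > hook.py <<'E'
from h import *
import sys
nm=sys.argv[1]; im=cv2.imread(f'pics/{nm}.png');d=np.load(f'pics/{nm}d.npy');z=np.load(f'pics/{nm}p.npz');p=z['p'];R0=R.from_quat(z['q'])
hsv=cv2.cvtColor(im,cv2.COLOR_BGR2HSV)
m=(cv2.inRange(hsv,(0,150,60),(8,255,255))|cv2.inRange(hsv,(172,150,60),(180,255,255)));m[:105]=0;m[185:]=0;m[:,:270]=0;m[:,370:]=0
ys,xs=np.where(m>0);print('cap px',xs.mean(),ys.mean(),len(xs),xs.min(),xs.max(),ys.min(),ys.max(),'depth',np.percentile(d[ys,xs],[10,50,90]))
dm=np.median(d[ys,xs]);C=CT+wray([[xs.mean(),ys.mean()]])[0]*dm
print('cap in tool',C.round(4),'world',(p+R0.apply(C)).round(4),'panel',w2p(p+R0.apply(C)).round(4))
# panel plane
yy,xx=np.mgrid[30:270:3,215:440:3];dd=d[yy,xx].ravel();P=CT+wray(np.c_[xx.ravel(),yy.ravel()])*dd[:,None]
k=(dd>.2)&(dd<.6);P=P[k];rng=np.random.default_rng(0);best=None
for _ in range(300):
    s=P[rng.choice(len(P),3,False)];n=np.cross(s[1]-s[0],s[2]-s[0]);n/=np.linalg.norm(n)+1e-12;kk=abs((P-s[0])@n)<.002
    if best is None or kk.sum()>best.sum(): best=kk
S=P[best];mu=S.mean(0);n=np.linalg.svd(S-mu)[2][2];n*=np.sign(n[2]);nw=R0.apply(n)
print('inl',best.sum(),'panel normal world',nw.round(4),'yaw',np.degrees(np.arctan2(nw[1],nw[0])),'offset vs root_',((p+R0.apply(mu))-root_)@nw)
print('cap face dist from panel',(C-mu)@n)
E
python3 hook.py w4; python3 - <<'E'
import cv2
im=cv2.imread('pics/w4.png');cv2.imwrite('pics/w4c.png',cv2.resize(im[80:200,260:390],None,fx=5,fy=5,interpolation=cv2.INTER_CUBIC))
E
```

```text
cap px 323.2761904761905 138.17142857142858 315 314 333 129 148 depth [0.2018516  0.20324357 0.20472048]
cap in tool [ 0.0012 -0.0771  0.2331] world [0.6006 0.2181 0.2906] panel [[-0.0712 -0.0114  0.0256]]
inl 4349 panel normal world [-0.203   0.9792 -0.0026] yaw 101.71103000124664 offset vs root_ 0.0009319841283342418
cap face dist from panel -0.07220377725645089
```

View pics/w4c.png

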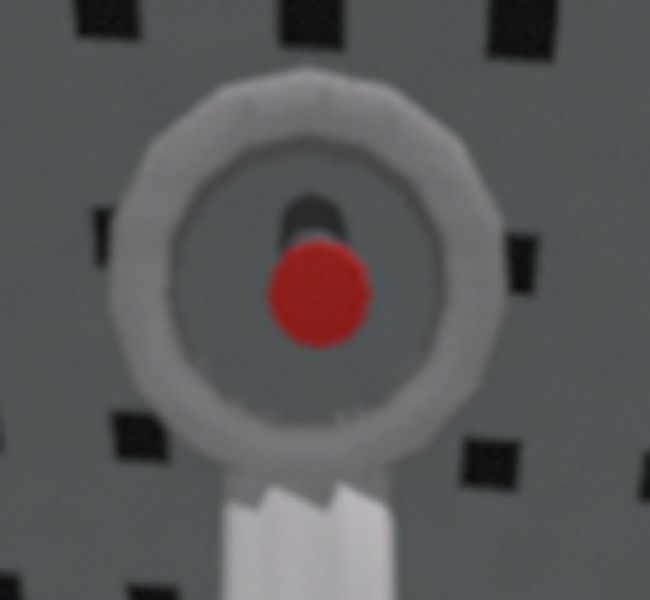

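```bash
cat > hookgeo.py <<'E'
from h import *
CAP=np.array([.6006,.2181,.2906]); PSI=9.0; DEL=-2.0; NYAW=101.8
def hookpt(s):
    "centre line; s = distance in from the cap end (negative: before the end)"
    if s<=18: return CAP-hdir(30+DEL,PSI)*s
    return CAP-hdir(30+DEL,PSI)*.018*1-hdir(20+DEL,PSI)*(s-18)*1 if False else None
def hp(mm):
    t=hdir(30+DEL,PSI);b=hdir(20+DEL,PSI)
    return CAP-t*mm/1e3 if mm<=18 else CAP-t*.018-b*(mm-18)/1e3
def pose(rt,mm,tilt,psi,drop=0):
    "TCP pose putting ring (tool coords rt) at mm in along the hook, tool z pitched down by tilt, yawed psi"
    Rt=toolR(-hdir(tilt,psi),UP);return hp(mm)-UP*drop/1e3-Rt.apply(rt),Rt
def posep(rt,pc,tilt,psi):
    Rt=toolR(-hdir(tilt,psi),UP);return p2w(np.array(pc)/1e3)-Rt.apply(rt),Rt
E
python3 - <<'E'
from hookgeo import *
print('root est panel',w2p(hp(78)))
s,p,R0=now();rt=np.array([-.0002,-.0757,.193])
a=pose(rt,-12,28,9,1);b=pose(rt,18,28,9,2);c=pose(rt,36,18,9,3)
rows(p,R0,*a,2);rows(*a,*b,4);rows(*b,*c,4)
E
```

```text
root est panel [[ 7.71208590e-04 -6.17847511e-05 -1.39150779e-03]]
0.0013 0.0035 0.0159 0.159 -0.012 -0.034; 0.0013 0.0038 0.0158 0.159 -0.012 -0.034
per row mm 16.3 deg 1.0
0 0.0002 0.0076 0 0 0; 0 0.0002 0.0076 0 0 0; 0 0.0002 0.0076 0 0 0; 0 0.0002 0.0076 0 0 0
per row mm 7.6 deg 0.0
0 0.0075 0.0086 0.417 0 0; 0 0.0079 0.0082 0.417 0 0; 0 0.0082 0.0079 0.417 0 0; 0 0.0086 0.0075 0.417 0 0
per row mm 11.4 deg 2.5
```

```bash
python3 -m crank '0.0013 0.0035 0.0159 0.159 -0.012 -0.034; 0.0013 0.0038 0.0158 0.159 -0.012 -0.034; 0 0 0 0 0 0'; python3 snap.py w5;python3 hook.py w5; python3 - <<'E'
import cv2
im=cv2.imread('pics/w5.png');cv2.imwrite('pics/w5c.png',cv2.resize(im[80:200,260:390],None,fx=5,fy=5,interpolation=cv2.INTER_CUBIC))
E
```

```text
time: 5.85
eef_pos: [0.6778, 0.0175, 0.3185]
orientation: [-0.507, 0.842, 0.156, -0.094]
force: [0.5, -0.1, -2.5]
gripper_width: 0.0158
5.85 [0.6778 0.0175 0.3185] F [ 0.5 -0.1 -2.5] T [-0.88 -0.23  0.  ] q [-0.16  0.68  1.37  0.89  1.75 -0.67] w 0.0158
cap px 320.6506849315069 137.4703196347032 438 310 332 125 149 depth [0.17308494 0.17434002 0.17569522]
cap in tool [-0.0003 -0.076   0.2031] world [0.6005 0.2182 0.2907] panel [[-0.0712 -0.0113  0.0257]]
inl 4737 panel normal world [-0.2031  0.9792 -0.0028] yaw 101.71748437975897 offset vs root_ 0.0009317778995857321
cap face dist from panel -0.07213593600392162
```

View pics/w5c.png

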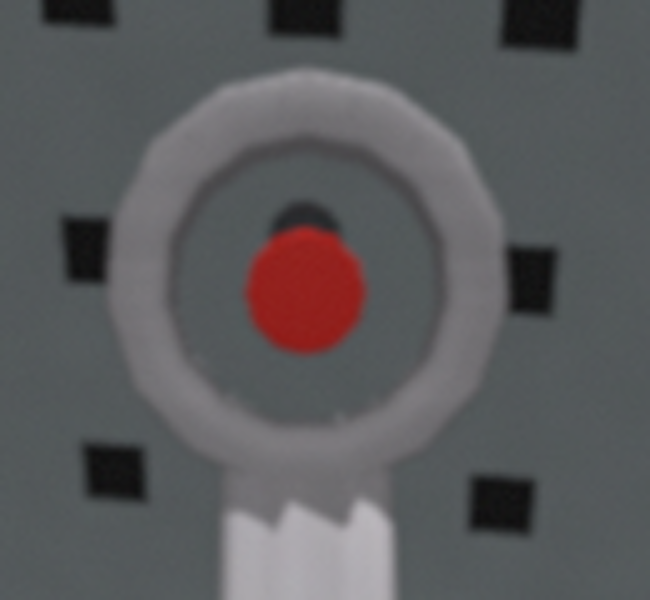

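The cap is centred in the ring at crop (305,290), 10 mm ahead of it. I slide on.

```bash
python3 -m crank '0 0 0.0075 0 0 0; 0 0 0.0075 0 0 0; 0 0 0.0075 0 0 0; 0 0.0005 0.0075 0 0 0'; python3 -m crank '0 0.0075 0.0086 0.417 0 0; 0 0.0079 0.0082 0.417 0 0; 0 0.0082 0.0079 0.417 0 0; 0 0.0086 0.0075 0.417 0 0;0 0 0 0 0 0'; python3 snap.py w6
python3 - <<'E'
from hookgeo import *
s,p,R0=now();rt=np.array([-.0002,-.0757,.193]);print('ring panel',w2p(p+R0.apply(rt)),'hp36',w2p(hp(36)))
a=posep(rt,[-16,-2,1.5],8,3);b=posep(rt,[-8,-1,-1],0,0)
rows(p,R0,*a,6);rows(*a,*b,4)
E
```

```text
time: 6.4
eef_pos: [0.669, 0.0414, 0.3053]
orientation: [-0.507, 0.843, 0.156, -0.092]
force: [0.6, -0.9, -3.2]
gripper_width: 0.0161
time: 7.02
eef_pos: [0.6633, 0.0563, 0.2611]
orientation: [-0.579, 0.795, 0.147, -0.107]
force: [-0.5, -0.6, -2.6]
gripper_width: 0.0156
7.025 [0.6633 0.0563 0.2611] F [-0.5 -0.6 -2.6] T [-0.93 -0.34  0.03] q [-0.12  0.74  1.48  1.03  1.74 -0.77] w 0.0156
ring panel [[-0.038413   -0.00701602  0.00978211]] hp36 [[-0.03868184 -0.00631053  0.01158721]]
-0.0038 0.0054 0.0069 0.274 0.163 0.04; -0.0039 0.0056 0.0067 0.274 0.163 0.04; -0.004 0.0058 0.0064 0.274 0.163 0.04; -0.0041 0.006 0.0062 0.274 0.163 0.04; -0.0041 0.0062 0.0059 0.274 0.163 0.04; -0.0042 0.0064 0.0057 0.274 0.163 0.04
per row mm 9.5 deg 1.9
-0.0027 0.0069 0.0052 0.333 0.125 0.009; -0.0027 0.007 0.005 0.333 0.125 0.009; -0.0028 0.0072 0.0047 0.333 0.125 0.009; -0.0028 0.0074 0.0044 0.333 0.125 0.009
per row mm 9.0 deg 2.1
```

View pics/w6.png

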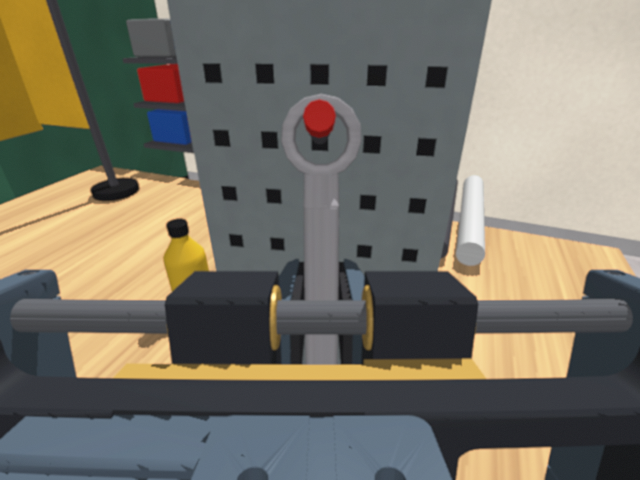

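The hook passes through the ring with the cap outside at (319,117), and there is no contact force. I continue inward.

```bash
python3 -m crank '-0.0038 0.0054 0.0069 0.274 0.163 0.04; -0.0039 0.0056 0.0067 0.274 0.163 0.04; -0.004 0.0058 0.0064 0.274 0.163 0.04; -0.0041 0.006 0.0062 0.274 0.163 0.04; -0.0041 0.0062 0.0059 0.274 0.163 0.04; -0.0042 0.0064 0.0057 0.274 0.163 0.04'; python3 -m crank '-0.0027 0.0069 0.0052 0.333 0.125 0.009; -0.0027 0.007 0.005 0.333 0.125 0.009'; python3 -m crank '-0.0028 0.0072 0.0047 0.333 0.125 0.009; -0.0028 0.0074 0.0044 0.333 0.125 0.009; 0 0 0 0 0 0; 0 0 0 0 0 0'; python3 snap.py w7; python3 hook.py w7
python3 - <<'E'
from hookgeo import *
s,p,R0=now();rt=np.array([-.0002,-.0757,.193]);print('ring panel',w2p(p+R0.apply(rt)),pd([1,0,0]),R0.apply([0,0,1]))
E
```

```text
time: 7.82
eef_pos: [0.6315, 0.0756, 0.2188]
orientation: [-0.651, 0.748, 0.097, -0.084]
force: [-0.6, -0.0, -2.5]
gripper_width: 0.0154
time: 8.07
eef_pos: [0.6243, 0.0824, 0.2037]
orientation: [-0.678, 0.726, 0.085, -0.078]
force: [-0.8, -0.1, -2.4]
gripper_width: 0.0154
time: 8.57
eef_pos: [0.6174, 0.089, 0.1893]
orientation: [-0.703, 0.704, 0.074, -0.073]
force: [-0.2, -0.3, -2.0]
gripper_width: 0.0158
8.575 [0.6174 0.089  0.1893] F [-0.2 -0.3 -2. ] T [-1.09 -0.19  0.02] q [-0.1   0.82  1.72  1.32  1.74 -0.98] w 0.0158
ring panel [[-8.05847524e-03 -1.09016620e-03 -8.30971382e-05]] [-0.2058  0.9786  0.    ] [-0.20566836  0.97862093 -0.00126777]hook.py:6: RuntimeWarning: Mean of empty slice.
  ys,xs=np.where(m>0);print('cap px',xs.mean(),ys.mean(),len(xs),xs.min(),xs.max(),ys.min(),ys.max(),'depth',np.percentile(d[ys,xs],[10,50,90]))
  ret = ret.dtype.type(ret / rcount)
Traceback (most recent call last):
  File "hook.py", line 6, in <module>
    ys,xs=np.where(m>0);print('cap px',xs.mean(),ys.mean(),len(xs),xs.min(),xs.max(),ys.min(),ys.max(),'depth',np.percentile(d[ys,xs],[10,50,90]))
                                                                   ~~~~~~^^
ValueError: zero-size array to reduction operation minimum which has no identity
```

View pics/w7.png

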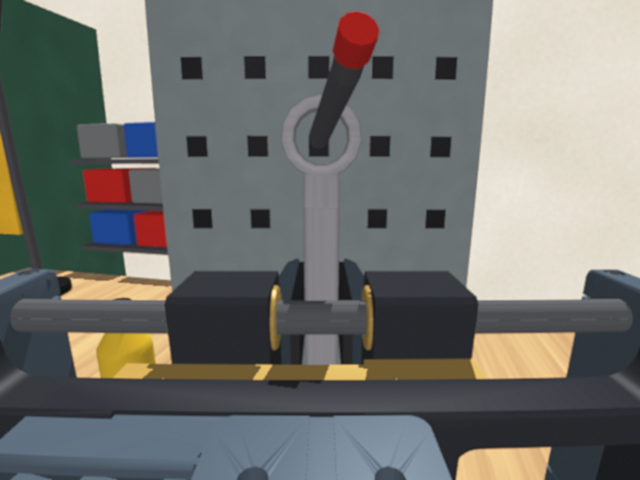

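```bash
python3 -m crank '0 0 0.001 0 0 0; 0 0 0.001 0 0 0; 0 0 0 0 0 0'; python3 -m crank '0 0 0.0007 0 0 0; 0 0 0 0 0 0';  python3 snap.py w8
```

```text
time: 9.0
eef_pos: [0.6168, 0.091, 0.1893]
orientation: [-0.703, 0.704, 0.074, -0.073]
force: [-0.4, 0.2, -2.7]
gripper_width: 0.016
time: 9.25
eef_pos: [0.6167, 0.0912, 0.1892]
orientation: [-0.703, 0.704, 0.073, -0.073]
force: [0.9, -4.9, -2.7]
gripper_width: 0.0156
9.25 [0.6167 0.0912 0.1892] F [ 0.9 -4.9 -2.7] T [-0.94 -0.21  0.14] q [-0.1   0.82  1.72  1.32  1.74 -0.99] w 0.0156
```

Contact with the panel at about 5 N. Now I lower until the hook takes the weight.

```bash
python3 -m crank '0 0.001 0 0 0 0; 0 0.001 0 0 0 0; 0 0 0 0 0 0';python3 -m crank '0 0.001 0 0 0 0; 0 0 0 0 0 0';python3 -m crank '0 0.0007 0 0 0 0; 0 0 0 0 0 0'
```

```text
time: 9.68
eef_pos: [0.6169, 0.0912, 0.1878]
orientation: [0.704, -0.703, -0.074, 0.072]
force: [0.3, -5.4, 0.7]
gripper_width: 0.0159
time: 9.93
eef_pos: [0.6169, 0.0912, 0.1869]
orientation: [0.704, -0.703, -0.074, 0.072]
force: [0.9, -5.1, 0.8]
gripper_width: 0.0154
time: 10.18
eef_pos: [0.617, 0.0912, 0.1862]
orientation: [0.704, -0.703, -0.074, 0.072]
force: [0.4, -4.4, 0.6]
gripper_width: 0.016
```

```bash
python3 -m crank '0 0.001 0 0 0 0; 0 0 0 0 0 0';python3 -m crank '0 0.001 0 0 0 0; 0 0 0 0 0 0';python3 -m crank '0 0.001 0 0 0 0; 0 0 0 0 0 0'; python3 snap.py w9
```

```text
time: 10.42
eef_pos: [0.617, 0.0912, 0.1853]
orientation: [0.704, -0.703, -0.074, 0.072]
force: [0.6, -4.5, 0.6]
gripper_width: 0.0158
time: 10.68
eef_pos: [0.617, 0.0913, 0.1847]
orientation: [0.704, -0.702, -0.074, 0.072]
force: [0.2, -4.6, 2.9]
gripper_width: 0.0154
time: 10.92
eef_pos: [0.6171, 0.0912, 0.1842]
orientation: [0.705, -0.702, -0.074, 0.072]
force: [1.1, -5.3, 5.1]
gripper_width: 0.0158
10.925 [0.6171 0.0912 0.1842] F [ 1.1 -5.3  5.1] T [ 0.15  0.19 -0.01] q [-0.1   0.82  1.72  1.32  1.74 -1.  ] w 0.0158
```

View pics/w9.png

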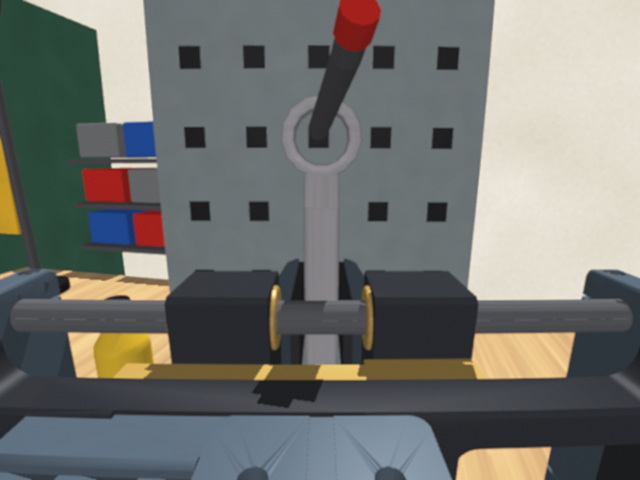

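The hook carries it now. I ease up slightly and release.

```bash
python3 -m crank '0 -0.0006 0 0 0 0; 0 0 0 0 0 0' 0.024; python3 -m crank '0 0 0 0 0 0; 0 0 0 0 0 0' 0.036; python3 -m crank '0 0 -0.005 0 0 0; 0 0 -0.02 0 0 0; 0 0 -0.03 0 0 0; 0 0 -0.03 0 0 0; 0 0 0 0 0 0'; python3 snap.py w10
python3 - <<'E'
from h import *
im,d=grab_frame('scene');cv2.imwrite('pics/s10.png',cv2.resize(im[120:300,330:470,::-1],None,fx=3.2,fy=3.2))
E
```

```text
time: 11.22
eef_pos: [0.6166, 0.092, 0.1831]
orientation: [-0.703, 0.704, 0.074, -0.073]
force: [-0.2, -0.2, 0.4]
gripper_width: 0.0237
time: 11.48
eef_pos: [0.6166, 0.0918, 0.1829]
orientation: [-0.703, 0.704, 0.074, -0.073]
force: [0.7, -0.4, -0.2]
gripper_width: 0.0358
time: 12.1
eef_pos: [0.6349, 0.0054, 0.183]
orientation: [-0.703, 0.704, 0.073, -0.071]
force: [0.3, 0.6, -0.2]
gripper_width: 0.0362
12.1 [0.6349 0.0054 0.183 ] F [ 0.3  0.6 -0.2] T [-0.59 -0.01 -0.05] q [-0.22  0.85  1.64  1.23  1.82 -0.97] w 0.0362
```

View pics/w10.png

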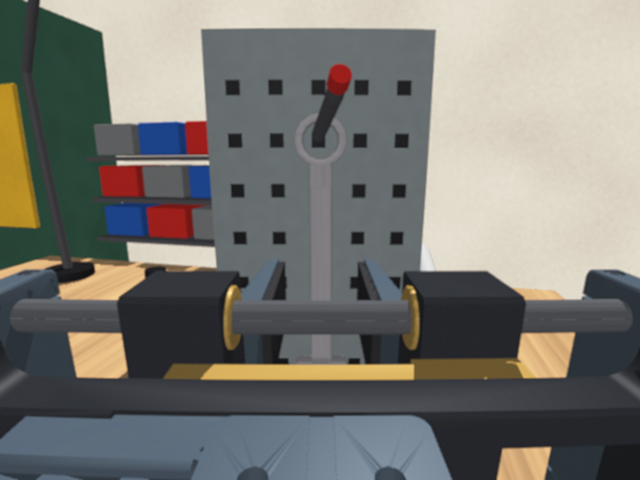

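View pics/s10.png

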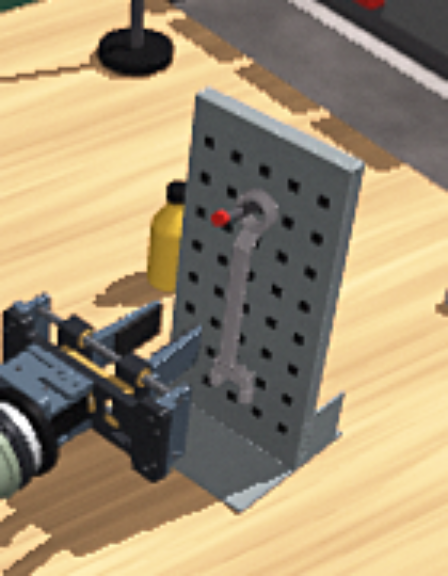

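```bash
python3 - <<'E'
from h import *
d=np.load('pics/w10d.npy');z=np.load('pics/w10p.npz');p=z['p'];R0=R.from_quat(z['q'])
P=lambda uv:w2p(p+R0.apply(CT+wray([uv])*d[uv[1],uv[0]]))[0].round(4)
for uv in [(320,116),(300,140),(341,140),(320,161),(320,200),(320,250),(290,120),(350,170),(350,70)]: print(uv,P(uv))
s,p,R0=now()
a=np.radians(79.2);R1=toolR([0,0,-1],[np.cos(a),np.sin(a),0])
mid=R0*R.from_rotvec((R0.inv()*R1).as_rotvec()*.5)
rows(p,R0,[.637,-.09,.32],mid,5);rows(np.array([.637,-.09,.32]),mid,[.6386,-.1925,.34],R1,5)
E
```

```text
(320, 116) [-0.0368 -0.0013  0.0086]
(300, 140) [-0.0102  0.0124 -0.0044]
(341, 140) [-0.0109 -0.0158 -0.0044]
(320, 161) [-0.011  -0.0014 -0.0186]
(320, 200) [-0.022  -0.0014 -0.0444]
(320, 250) [-0.0214 -0.0014 -0.0798]
(290, 120) [0.0005 0.0199 0.0097]
(350, 170) [-0.0001 -0.0233 -0.0251]
(350, 70) [-0.071  -0.0163  0.0273]
-0.0034 -0.0274 -0.0193 -1.478 0.295 0.296; -0.0036 -0.024 -0.0233 -1.478 0.295 0.296; -0.0035 -0.02 -0.0269 -1.478 0.295 0.296; -0.0031 -0.0155 -0.0297 -1.478 0.295 0.296; -0.0026 -0.0106 -0.0318 -1.478 0.295 0.296
per row mm 33.6 deg 9.2
-0.0002 0.0117 -0.0173 -1.478 0.295 0.296; 0.0007 0.0142 -0.0153 -1.478 0.295 0.296; 0.0016 0.0164 -0.0129 -1.478 0.295 0.296; 0.0025 0.0181 -0.0102 -1.478 0.295 0.296; 0.0034 0.0193 -0.0072 -1.478 0.295 0.296
per row mm 20.9 deg 9.2
```

```bash
python3 -m crank '-0.0034 -0.0274 -0.0193 -1.478 0.295 0.296; -0.0036 -0.024 -0.0233 -1.478 0.295 0.296; -0.0035 -0.02 -0.0269 -1.478 0.295 0.296; -0.0031 -0.0155 -0.0297 -1.478 0.295 0.296; -0.0026 -0.0106 -0.0318 -1.478 0.295 0.296; -0.0002 0.0117 -0.0173 -1.478 0.295 0.296; 0.0007 0.0142 -0.0153 -1.478 0.295 0.296; 0.0016 0.0164 -0.0129 -1.478 0.295 0.296; 0.0025 0.0181 -0.0102 -1.478 0.295 0.296; 0.0034 0.0193 -0.0072 -1.478 0.295 0.296; 0 0 0 0 0 0; 0 0 0 0 0 0' 0.05; python3 snap.py w11
```

```text
time: 13.7
eef_pos: [0.6385, -0.1907, 0.3398]
orientation: [-0.001, 0.996, -0.093, -0.0]
force: [-0.6, 0.0, 0.6]
gripper_width: 0.05
13.7 [ 0.6385 -0.1907  0.3398] F [-0.6  0.   0.6] T [-0.08  0.05  0.01] q [-0.31  0.51  1.43  0.    1.2  -0.12] w 0.05
```

View pics/w11.png

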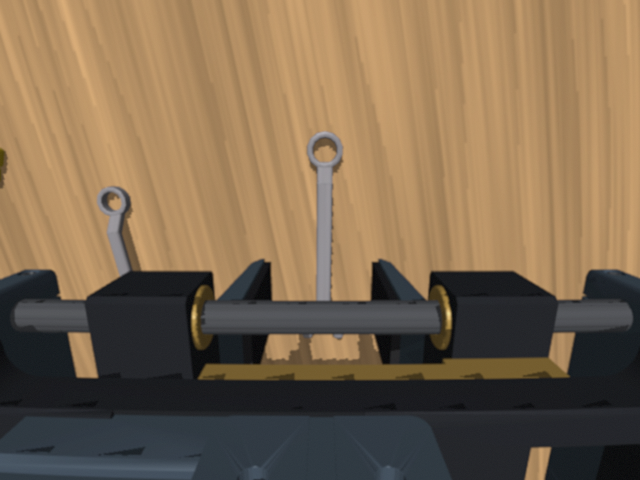

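```bash
cat > shank.py <<'E'
from h import *
import sys
nm=sys.argv[1];x,y=int(sys.argv[2]),int(sys.argv[3]);zr=float(sys.argv[4]);zs=float(sys.argv[5]);y0,y1=int(sys.argv[6]),int(sys.argv[7]);r=int(sys.argv[8])
im=cv2.imread(f'pics/{nm}.png');hsv=cv2.cvtColor(im,cv2.COLOR_BGR2HSV)
ringfit(im,(x,y),zr,r=r,sat=60,vmin=60)
pts=[]
for yy in range(y0,y1,2):
    xs=np.where(hsv[yy,x-25:x+30,1]<60)[0]+x-25
    if len(xs)>3: g=max(np.split(xs,np.where(np.diff(xs)>1)[0]+1),key=len);pts.append([(g[0]+g[-1])/2,yy])
S=wplane(np.array(pts),zs);f=np.polyfit(S[:,1],S[:,0],1);print('shank x at y=0',f[1].round(4),'slope deg',np.degrees(np.arctan(f[0])).round(2),'x at ring',np.polyval(f,-.075).round(4),'res',np.std(S[:,0]-np.polyval(f,S[:,1])).round(5))
E
python3 shank.py w11 325 150 .3288 .318 185 290 22
```

```text
outer [ 0.0027 -0.0727] r 0.0145
hole [ 0.0028 -0.0722] r 0.0103
shank x at y=0 0.0023 slope deg -0.49 x at ring 0.0029 res 0.00016
```

```bash
python3 -m crank '0.0023 0.0024 0.03 0 0 0.08; 0 0 0.05 0 0 0; 0 0 0.036 0 0 0; 0 0 0.016 0 0 0; 0 0 0.004 0 0 0; 0 0 0 0 0 0; 0 0 0 0 0 0'; python3 snap.py w12
```

```text
time: 14.62
eef_pos: [0.6411, -0.1946, 0.2059]
orientation: [0.0, 0.995, -0.098, 0.002]
force: [-0.1, -0.4, -0.3]
gripper_width: 0.05
14.625 [ 0.6411 -0.1946  0.2059] F [-0.1 -0.4 -0.3] T [-0.06  0.13  0.02] q [-0.31  0.63  1.58  0.    0.93 -0.12] w 0.05
```

View pics/w12.png

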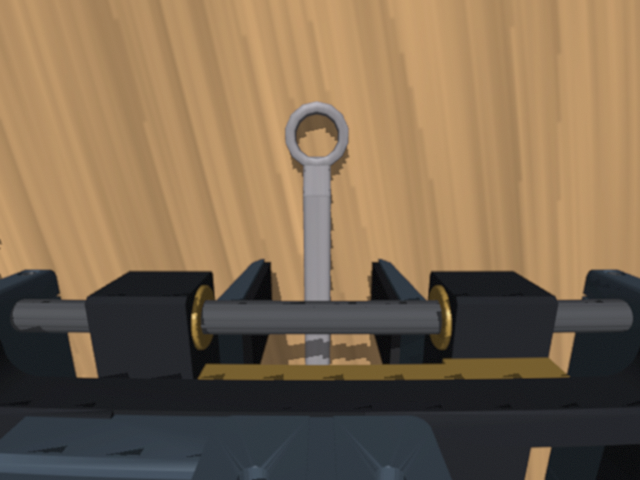

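```bash
python3 -m crank '-0.0018 0 0.0023 0 0 0; 0 0 0 0 0 0'; python3 -m crank '0 0 0 0 0 0; 0 0 0 0 0 0; 0 0 0 0 0 0; 0 0 0 0 0 0' 0 30; python3 -m crank '0 0 -0.04 0 0 0; 0 0 -0.06 0 0 0; 0 0 -0.04 0 0 0; 0 0 0 0 0 0; 0 0 0 0 0 0'; python3 snap.py w13
```

```text
time: 14.92
eef_pos: [0.6386, -0.1941, 0.202]
orientation: [-0.0, 0.995, -0.098, 0.0]
force: [-0.3, -0.2, -0.1]
gripper_width: 0.0497
time: 15.42
eef_pos: [0.6389, -0.1942, 0.2019]
orientation: [0.0, 0.995, -0.098, 0.0]
force: [0.6, 0.0, -0.9]
gripper_width: 0.0131
time: 16.05
eef_pos: [0.6382, -0.194, 0.3403]
orientation: [-0.0, 0.995, -0.098, -0.001]
force: [-0.2, 0.3, -1.9]
gripper_width: 0.0127
16.05 [ 0.6382 -0.194   0.3403] F [-0.2  0.3 -1.9] T [-0.08  0.12 -0.05] q [-0.31  0.51  1.43  0.    1.21 -0.12] w 0.0127
```

View pics/w13.png

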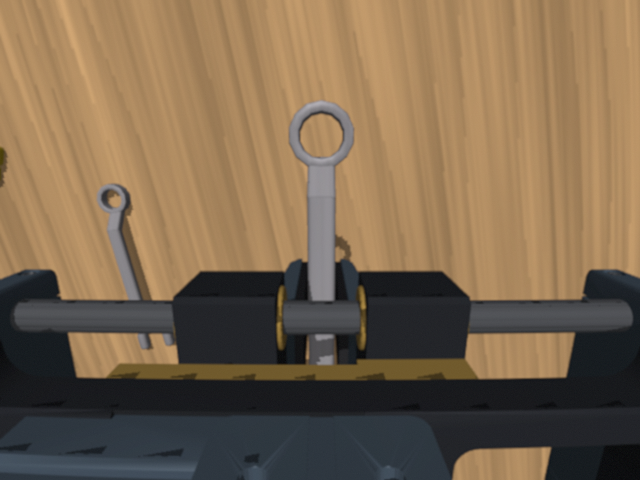

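```bash
python3 - <<'E'
from hookgeo import *
im=cv2.imread('pics/w13.png');d=np.load('pics/w13d.npy');r=wray([[321,105]]);print((CT+r*np.median(d[103:107,314:328])))
ringfit(im,(321,134),.1909,r=38)
s,p,R0=now();rt=np.array([0,-.0755,.1964])
a=pose(rt,-40,28,9,0);print(p,a[0]);rows(p,R0,*a,9)
E
```

```text
[[-1.45180900e-04 -8.96201964e-02  1.92086431e-01]]
outer [-0.0003 -0.0767] r 0.0145
hole [-0.0002 -0.0769] r 0.0106
[ 0.6382035  -0.19397202  0.33957599] [ 0.6876117  -0.01004468  0.33492003]
0.0014 -0.0211 0.0005 1.115 -0.318 -0.536; 0.0027 -0.0208 0.0029 1.115 -0.318 -0.536; 0.0039 -0.0201 0.0052 1.115 -0.318 -0.536; 0.0053 -0.0191 0.0073 1.115 -0.318 -0.536; 0.0066 -0.0178 0.0093 1.115 -0.318 -0.536; 0.0079 -0.0162 0.0111 1.115 -0.318 -0.536; 0.0091 -0.0144 0.0126 1.115 -0.318 -0.536; 0.0103 -0.0123 0.0138 1.115 -0.318 -0.536; 0.0114 -0.01 0.0147 1.115 -0.318 -0.536
per row mm 21.2 deg 7.7
```

```bash
python3 -m crank '0.0014 -0.0211 0.0005 1.115 -0.318 -0.536; 0.0027 -0.0208 0.0029 1.115 -0.318 -0.536; 0.0039 -0.0201 0.0052 1.115 -0.318 -0.536; 0.0053 -0.0191 0.0073 1.115 -0.318 -0.536; 0.0066 -0.0178 0.0093 1.115 -0.318 -0.536; 0.0079 -0.0162 0.0111 1.115 -0.318 -0.536; 0.0091 -0.0144 0.0126 1.115 -0.318 -0.536; 0.0103 -0.0123 0.0138 1.115 -0.318 -0.536; 0.0114 -0.01 0.0147 1.115 -0.318 -0.536; 0 0 0 0 0 0; 0 0 0 0 0 0'; python3 snap.py w14; python3 hook.py w14
python3 - <<'E'
from hookgeo import *
im=cv2.imread('pics/w14.png');cv2.imwrite('pics/w14c.png',cv2.resize(im[80:200,260:390],None,fx=5,fy=5,interpolation=cv2.INTER_CUBIC))
s,p,R0=now();rt=np.array([-.0002,-.0768,.197])
a=pose(rt,-10,28,9,0);b=pose(rt,18,28,9,1);c=pose(rt,36,18,9,2)
rows(p,R0,*a,2);rows(*a,*b,4);rows(*b,*c,4)
E
```

```text
time: 17.48
eef_pos: [0.6882, -0.0109, 0.3358]
orientation: [-0.505, 0.844, 0.155, -0.093]
force: [0.8, -0.5, -1.2]
gripper_width: 0.0132
17.475 [ 0.6882 -0.0109  0.3358] F [ 0.8 -0.5 -1.2] T [-0.72 -0.33 -0.01] q [-0.19  0.69  1.31  0.88  1.8  -0.65] w 0.0132
cap px 320.1275167785235 140.0268456375839 298 311 329 131 150 depth [0.20644106 0.2076372  0.20886637]
cap in tool [-0.0006 -0.0763  0.2374] world [0.6005 0.2182 0.2906] panel [[-0.0712 -0.0114  0.0256]]
inl 4343 panel normal world [-0.2029  0.9792 -0.0025] yaw 101.70759647905345 offset vs root_ 0.0009165058876834142
cap face dist from panel -0.07214482668258981
0 0.001 0.0156 0.02 -0.008 0.003; 0 0.0011 0.0156 0.02 -0.008 0.003
per row mm 15.6 deg 0.1
0 0.0002 0.0071 0 0 0; 0 0.0002 0.0071 0 0 0; 0 0.0002 0.0071 0 0 0; 0 0.0002 0.0071 0 0 0
per row mm 7.1 deg 0.0
0 0.0077 0.0086 0.417 0 0; 0 0.0081 0.0083 0.417 0 0; 0 0.0084 0.0079 0.417 0 0; 0 0.0088 0.0076 0.417 0 0
per row mm 11.6 deg 2.5
```

View pics/w14c.png

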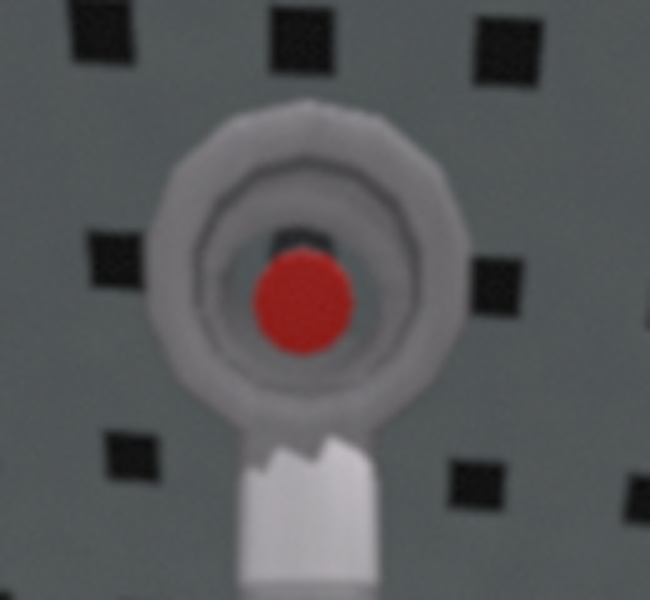

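The cap in tool coordinates is within 0.6 mm of the ring axis. I slide on.

```bash
python3 -m crank '0 0.0005 0.0156 0 0 0; 0 0.0005 0.0156 0 0 0; 0 0 0.007 0 0 0; 0 0 0.007 0 0 0; 0 0 0.007 0 0 0; 0 0.001 0.007 0 0 0; 0 0 0 0 0 0'; python3 snap.py w15; python3 -m crank '0 0.0077 0.0086 0.417 0 0; 0 0.0081 0.0083 0.417 0 0; 0 0.0084 0.0079 0.417 0 0; 0 0.0088 0.0076 0.417 0 0; 0 0 0 0 0 0';python3 snap.py w16
python3 - <<'E'
from hookgeo import *
im=np.hstack([cv2.imread(f'pics/{k}.png')[60:200,250:400] for k in('w15','w16')]);cv2.imwrite('pics/w16c.png',cv2.resize(im,None,fx=2.6,fy=2.6))
s,p,R0=now();rt=np.array([-.0002,-.0768,.197]);print('ring panel',w2p(p+R0.apply(rt)),'hp36',w2p(hp(36)))
a=posep(rt,[-26,-4,4.5],7,4);b=posep(rt,[-20,-3,2],0,0)
rows(p,R0,*a,5);rows(*a,*b,4)
E
```

```text
time: 18.4
eef_pos: [0.6699, 0.0379, 0.3071]
orientation: [-0.506, 0.843, 0.156, -0.092]
force: [-1.0, 0.8, -1.6]
gripper_width: 0.0126
18.4 [0.6699 0.0379 0.3071] F [-1.   0.8 -1.6] T [-0.69 -0.28  0.04] q [-0.13  0.67  1.41  0.9   1.7  -0.69] w 0.0126
time: 19.08
eef_pos: [0.6643, 0.0527, 0.2621]
orientation: [-0.578, 0.796, 0.147, -0.107]
force: [-0.6, -0.1, -2.0]
gripper_width: 0.0129
19.075 [0.6643 0.0527 0.2621] F [-0.6 -0.1 -2. ] T [-0.8  -0.26  0.03] q [-0.12  0.74  1.47  1.02  1.74 -0.77] w 0.0129
ring panel [[-0.03799199 -0.00677272  0.00992562]] hp36 [[-0.03868184 -0.00631053  0.01158721]]
-0.0038 0.0075 0.0065 0.369 0.162 0.039; -0.0038 0.0078 0.0061 0.369 0.162 0.039; -0.0039 0.008 0.0058 0.369 0.162 0.039; -0.004 0.0082 0.0054 0.369 0.162 0.039; -0.004 0.0085 0.005 0.369 0.162 0.039
per row mm 10.6 deg 2.4
-0.0036 0.0063 0.0044 0.292 0.166 0.01; -0.0036 0.0064 0.0041 0.292 0.166 0.01; -0.0037 0.0065 0.0039 0.292 0.166 0.01; -0.0038 0.0067 0.0036 0.292 0.166 0.01
per row mm 8.5 deg 2.0
```

View pics/w16c.png

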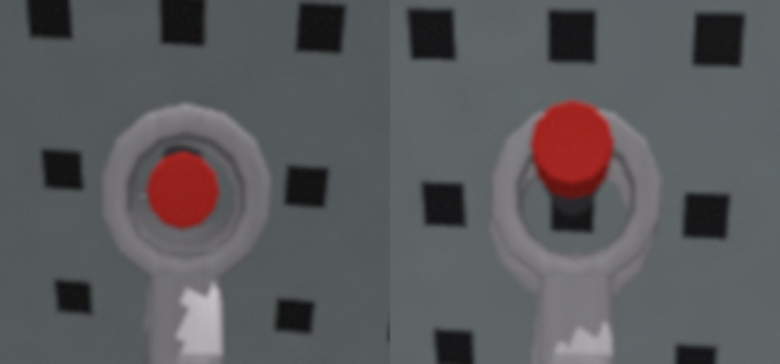

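```bash
python3 - <<'E'
from hookgeo import *
s,p,R0=now();rt=np.array([-.0002,-.0768,.197])
a=posep(rt,[-28,-4.5,5],10,4);b=posep(rt,[-21,-3,2.5],6,0)
rows(p,R0,*a,4);rows(*a,*b,3)
E
```

```text
-0.0047 0.0071 0.0062 0.337 0.201 0.054; -0.0048 0.0073 0.0058 0.337 0.201 0.054; -0.0049 0.0075 0.0055 0.337 0.201 0.054; -0.0049 0.0077 0.0051 0.337 0.201 0.054
per row mm 10.5 deg 2.4
-0.0051 0.0049 0.0046 0.222 0.22 0.031; -0.0052 0.005 0.0043 0.222 0.22 0.031; -0.0052 0.0051 0.0041 0.222 0.22 0.031
per row mm 8.4 deg 1.9
```

```bash
python3 -m crank '-0.0047 0.0071 0.0062 0.337 0.201 0.054; -0.0048 0.0073 0.0058 0.337 0.201 0.054; -0.0049 0.0075 0.0055 0.337 0.201 0.054; -0.0049 0.0077 0.0051 0.337 0.201 0.054;0 0 0 0 0 0'; python3 -m crank '-0.0051 0.0049 0.0046 0.222 0.22 0.031; -0.0052 0.005 0.0043 0.222 0.22 0.031; -0.0052 0.0051 0.0041 0.222 0.22 0.031; 0 0 0 0 0 0; 0 0 0 0 0 0'; python3 snap.py w17
python3 - <<'E'
from hookgeo import *
s,p,R0=now();rt=np.array([-.0002,-.0768,.197]);print('ring panel',w2p(p+R0.apply(rt)))
t=R0.inv().apply(pd([.001,0,0]));print('1mm into panel',t.round(5),'1mm down',R0.inv().apply([0,0,-.001]).round(5))
im,d=grab_frame('scene');cv2.imwrite('pics/s17.png',cv2.resize(im[120:300,330:470,::-1],None,fx=3.2,fy=3.2))
E
```

```text
time: 19.75
eef_pos: [0.6412, 0.0596, 0.2282]
orientation: [-0.637, 0.759, 0.105, -0.089]
force: [-0.1, -0.2, -1.1]
gripper_width: 0.0124
time: 20.38
eef_pos: [0.6243, 0.0659, 0.2127]
orientation: [-0.665, 0.739, 0.078, -0.068]
force: [-0.2, 0.6, -1.6]
gripper_width: 0.0126
20.375 [0.6243 0.0659 0.2127] F [-0.2  0.6 -1.6] T [-0.9  -0.17 -0.01] q [-0.13  0.77  1.68  1.24  1.7  -0.92] w 0.0126
ring panel [[-0.02118914 -0.00313678  0.00336916]]
1mm into panel [-0.      -0.00011  0.00099] 1mm down [-0.       0.00099  0.00011]
```

View pics/w17.png

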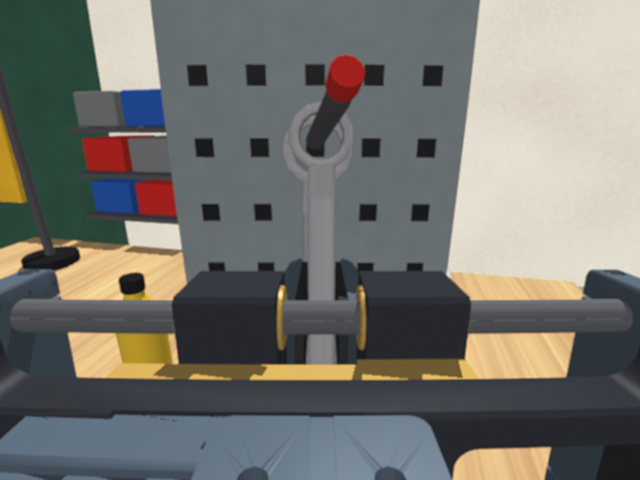

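View pics/s17.png

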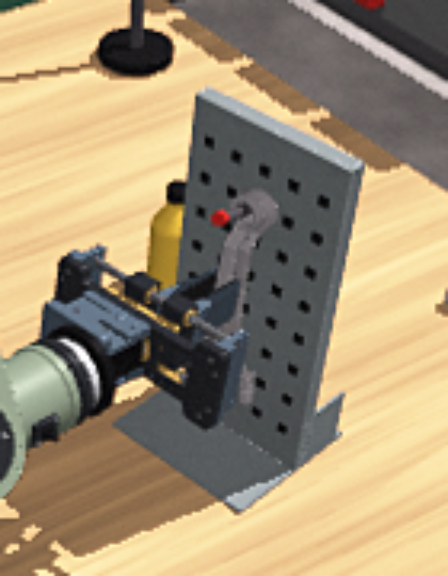

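```bash
python3 -m crank '0 0 0.001 0 0 0; 0 0 0.001 0 0 0; 0 0 0 0 0 0';python3 -m crank '0 0 0.0008 0 0 0; 0 0 0 0 0 0';python3 -m crank '0 0 0.0008 0 0 0; 0 0 0 0 0 0'
```

```text
time: 20.85
eef_pos: [0.6238, 0.0679, 0.2124]
orientation: [-0.665, 0.739, 0.078, -0.069]
force: [0.4, 0.5, -1.6]
gripper_width: 0.0124
time: 21.1
eef_pos: [0.6236, 0.0687, 0.2122]
orientation: [-0.665, 0.739, 0.077, -0.069]
force: [-0.7, 1.2, -1.7]
gripper_width: 0.0128
time: 21.35
eef_pos: [0.6235, 0.0692, 0.2121]
orientation: [-0.665, 0.739, 0.077, -0.069]
force: [0.2, -1.4, -1.5]
gripper_width: 0.0125
```

```bash
python3 -m crank '0 0 0.0004 0 0 0; 0 0.001 0 0 0 0; 0 0.001 0 0 0 0; 0 0 0 0 0 0';python3 -m crank '0 0.001 0 0 0 0; 0 0 0 0 0 0';python3 - <<'E'
from hookgeo import *
s,p,R0=now();rt=np.array([-.0002,-.0768,.197]);r=p+R0.apply(rt);print('ring panel',w2p(r),s['force'])
Rt=toolR(-hdir(4.3,0),UP);rows(p,R0,r-Rt.apply(rt),Rt,2)
E
```

```text
time: 21.85
eef_pos: [0.6235, 0.0695, 0.2104]
orientation: [-0.666, 0.739, 0.077, -0.069]
force: [0.2, -2.6, 0.8]
gripper_width: 0.0123
time: 22.1
eef_pos: [0.6235, 0.0695, 0.2098]
orientation: [-0.666, 0.739, 0.078, -0.068]
force: [0.3, -1.8, 4.6]
gripper_width: 0.0125
ring panel [[-0.01750327 -0.00296534  0.00079013]] [ 0.30705393 -1.78150968  4.59131396]
-0.0001 0.0028 0.0011 0.136 -0.001 0.012; -0.0001 0.0028 0.0011 0.136 -0.001 0.012
per row mm 3.0 deg 0.8
```

```bash
python3 -m crank '0 0.0022 0.0011 0.136 0 0; 0 0.0024 0.0011 0.136 0 0; 0 0 0 0 0 0'; python3 snap.py w18
```

```text
time: 22.48
eef_pos: [0.623, 0.0713, 0.2042]
orientation: [-0.676, 0.729, 0.076, -0.07]
force: [-0.6, -0.8, 4.1]
gripper_width: 0.0127
22.475 [0.623  0.0713 0.2042] F [-0.6 -0.8  4.1] T [0.29 0.1  0.  ] q [-0.12  0.79  1.69  1.26  1.71 -0.94] w 0.0127
```

```bash
python3 -m crank '0 -0.0004 0 0 0 0; 0 0 0 0 0 0' 0.02; python3 -m crank '0 0 0 0 0 0; 0 0 0 0 0 0' 0.034; python3 -m crank '0 0 -0.005 0 0 0; 0 0 -0.02 0 0 0; 0 0 -0.03 0 0 0; 0 0 -0.03 0 0 0; 0 0 0 0 0 0; 0 0 0 0 0 0'; python3 snap.py w19
cat > nest.py <<'E'
from h import *
import sys
nm=sys.argv[1];d=np.load(f'pics/{nm}d.npy');z=np.load(f'pics/{nm}p.npz');p=z['p'];R0=R.from_quat(z['q'])
u0,u1,v0,v1=map(int,sys.argv[2:6])
vv,uu=np.mgrid[v0:v1,u0:u1];P=w2p(p+R0.apply(CT+wray(np.c_[uu.ravel(),vv.ravel()])*d[vv,uu].ravel()[:,None])).reshape(vv.shape+(3,))
for r in range(0,vv.shape[0],int(sys.argv[6])): print(vv[r,0],' '.join('%d'%round(1e3*x) for x in P[r,::2,0]),'| y %.0f..%.0f z %.0f'%(P[r,0,1]*1e3,P[r,-1,1]*1e3,P[r,:,2].mean()*1e3))
E
python3 - <<'E'
from h import *
im,d=grab_frame('scene');cv2.imwrite('pics/s19.png',cv2.resize(im[120:300,330:470,::-1],None,fx=3.2,fy=3.2))
E
python3 nest.py w19 290 350 110 290 5
```

```text
time: 22.78
eef_pos: [0.6229, 0.0713, 0.2042]
orientation: [-0.675, 0.73, 0.076, -0.07]
force: [-0.5, -0.4, -0.3]
gripper_width: 0.0202
time: 23.02
eef_pos: [0.623, 0.0712, 0.2045]
orientation: [-0.676, 0.73, 0.076, -0.07]
force: [0.0, -0.4, -0.4]
gripper_width: 0.0338
time: 23.78
eef_pos: [0.6404, -0.0122, 0.2111]
orientation: [-0.676, 0.73, 0.076, -0.07]
force: [-0.4, 0.0, 0.5]
gripper_width: 0.0339
23.775 [ 0.6404 -0.0122  0.2111] F [-0.4  0.   0.5] T [-0.54 -0.04 -0.05] q [-0.24  0.81  1.6   1.18  1.8  -0.91] w 0.0339
110 2 2 1 1 2 2 1 1 1 0 2 2 1 1 2 1 1 -65 -67 -69 -71 -73 -72 -73 -72 -71 -69 2 1 1 | y 20..-24 z 22
115 2 0 2 2 1 0 1 1 0 1 2 2 0 1 1 1 -56 -61 -63 -67 -68 -68 -68 -67 -67 -65 2 2 2 1 | y 20..-24 z 19
120 0 2 1 1 1 1 2 2 1 3 0 1 3 -278 -22 -48 -53 -56 -60 -60 -60 -61 -61 -59 1 0 0 3 1 1 | y 20..-24 z 16
125 2 1 0 1 1 0 2 1 1 -21 -21 -23 -22 -21 -39 -46 -49 -51 -53 -54 -56 -54 -52 2 2 1 1 1 1 1 | y 20..-24 z 13
130 1 1 1 2 2 2 1 -23 -22 -22 -22 -21 -11 -26 -36 -39 -43 -44 -46 -45 -44 -21 -23 -22 -22 1 2 2 1 1 | y 20..-24 z 9
135 1 1 0 2 1 -11 -22 -21 -21 -21 2 1 -16
[... 2553 characters left out ...]
 1 1 -21 -37 -38 -38 -39 -39 -38 -39 -39 -39 1 1 2 0 1 1 1 1 1 1 | y 23..-26 z -86
260 1 0 0 1 2 2 1 1 1 1 -22 -37 -39 -39 -39 -39 -39 -39 -38 -38 2 0 1 1 1 1 1 2 1 2 | y 23..-27 z -90
265 1 1 1 0 2 0 0 0 0 0 -22 -38 -38 -39 -38 -40 -39 -38 -40 -39 1 0 2 1 1 1 1 1 1 -278 | y 23..-27 z -92
270 1 2 1 1 1 1 2 0 1 1 -20 -38 -39 -38 -38 -39 -40 -39 -40 -39 1 2 0 3 2 1 1 1 1 0 | y 23..-27 z -99
275 2 1 1 1 1 2 0 1 1 0 -21 -38 -40 -40 -38 -40 -40 -39 -39 -38 1 1 1 2 1 1 1 2 1 1 | y 23..-27 z -103
280 0 2 1 2 0 2 1 1 2 1 -20 -37 -39 -39 -40 -40 -40 -39 -40 -39 0 1 1 0 1 0 1 0 0 1 | y 23..-27 z -107
285 0 1 0 1 0 2 1 1 2 1 -22 -39 -40 -39 -40 -40 -40 -40 -39 -41 1 1 1 1 0 0 2 1 1 2 | y 23..-27 z -112
```

View pics/w19.png

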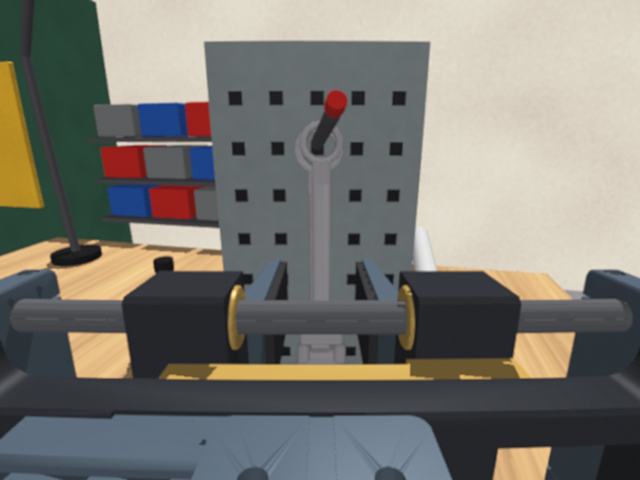

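View pics/s19.png

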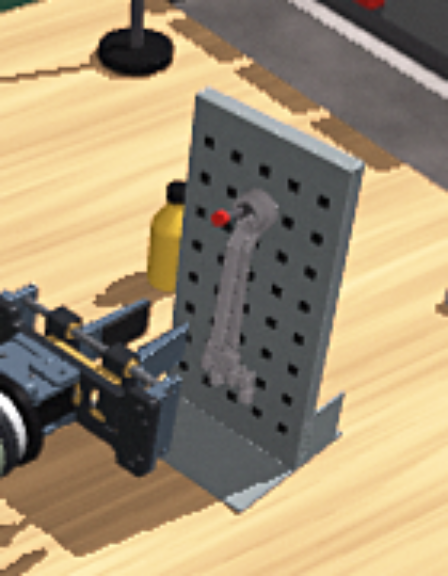

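M hangs behind, leaning about 4° because its jaw rests on L's shank. Its ring face is about 23.5 mm out, so the centre is about 18 mm. On to the smallest.

```bash
python3 - <<'E'
from h import *
s,p,R0=now()
a=np.radians(88.8);R1=toolR([0,0,-1],[np.cos(a),np.sin(a),0])
mid=R0*R.from_rotvec((R0.inv()*R1).as_rotvec()*.5)
m=np.array([.58,-.10,.33])
rows(p,R0,m,mid,5);rows(m,mid,[.4606,-.201,.34],R1,5)
E
```

```text
-0.0154 -0.0226 -0.0167 -1.42 0.162 0.177; -0.0155 -0.0195 -0.0201 -1.42 0.162 0.177; -0.0155 -0.0161 -0.023 -1.42 0.162 0.177; -0.0153 -0.0122 -0.0253 -1.42 0.162 0.177; -0.0151 -0.008 -0.0271 -1.42 0.162 0.177
per row mm 32.0 deg 8.6
-0.0257 0.0125 -0.0128 -1.42 0.162 0.177; -0.0253 0.0148 -0.0112 -1.42 0.162 0.177; -0.0248 0.0168 -0.0093 -1.42 0.162 0.177; -0.0243 0.0184 -0.007 -1.42 0.162 0.177; -0.0239 0.0198 -0.0046 -1.42 0.162 0.177
per row mm 31.3 deg 8.6
```

```bash
python3 -m crank '-0.0154 -0.0226 -0.0167 -1.42 0.162 0.177; -0.0155 -0.0195 -0.0201 -1.42 0.162 0.177; -0.0155 -0.0161 -0.023 -1.42 0.162 0.177; -0.0153 -0.0122 -0.0253 -1.42 0.162 0.177; -0.0151 -0.008 -0.0271 -1.42 0.162 0.177; -0.0257 0.0125 -0.0128 -1.42 0.162 0.177; -0.0253 0.0148 -0.0112 -1.42 0.162 0.177; -0.0248 0.0168 -0.0093 -1.42 0.162 0.177; -0.0243 0.0184 -0.007 -1.42 0.162 0.177; -0.0239 0.0198 -0.0046 -1.42 0.162 0.177; 0 0 0 0 0 0; 0 0 0 0 0 0' 0.05; python3 -m crank '0 0 0 0 0 0'; python3 snap.py w20
```

```text
time: 25.38
eef_pos: [0.461, -0.2007, 0.3402]
orientation: [-0.001, 1.0, -0.01, 0.0]
force: [0.2, -0.5, -0.4]
gripper_width: 0.05
time: 25.5
eef_pos: [0.4614, -0.201, 0.3399]
orientation: [-0.001, 1.0, -0.01, 0.0]
force: [0.7, -0.1, 0.2]
gripper_width: 0.0502
25.5 [ 0.4614 -0.201   0.3399] F [ 0.7 -0.1  0.2] T [-0.11  0.05  0.01] q [-0.43  0.26  1.82  0.    1.06 -0.41] w 0.0502
```

View pics/w20.png

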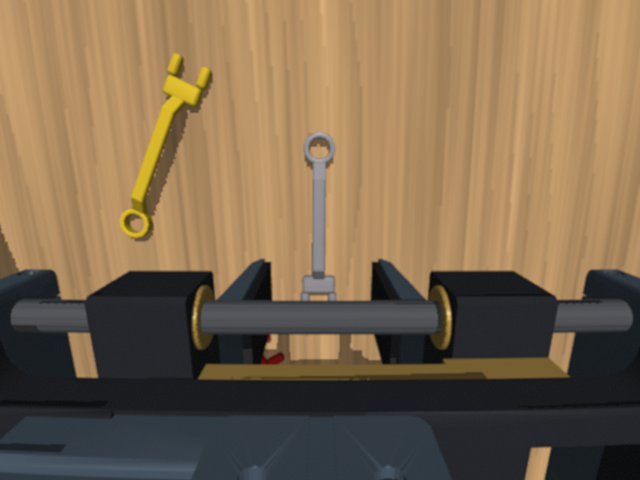

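```bash
python3 shank.py w20 319 149 .3299 .3184 175 262 20
```

```text
outer [-0.0018 -0.074 ] r 0.0127
hole [-0.0018 -0.0738] r 0.0089
shank x at y=0 -0.0024 slope deg -0.6 x at ring -0.0016 res 0.00013
```

```bash
python3 -m crank '-0.0012 0.001 0.03 0 0 0.1; 0 0 0.05 0 0 0; 0 0 0.036 0 0 0; 0 0 0.014 0 0 0; 0 0 0.004 0 0 0; 0 0 0 0 0 0; 0 0 0 0 0 0'; python3 snap.py w21
```

```text
time: 26.42
eef_pos: [0.46, -0.2026, 0.2073]
orientation: [0.001, 1.0, -0.016, 0.001]
force: [-0.2, -0.5, 0.8]
gripper_width: 0.0499
26.425 [ 0.46   -0.2026  0.2073] F [-0.2 -0.5  0.8] T [-0.08  0.03 -0.05] q [-0.44  0.42  1.99  0.    0.73 -0.41] w 0.0499
```

View pics/w21.png

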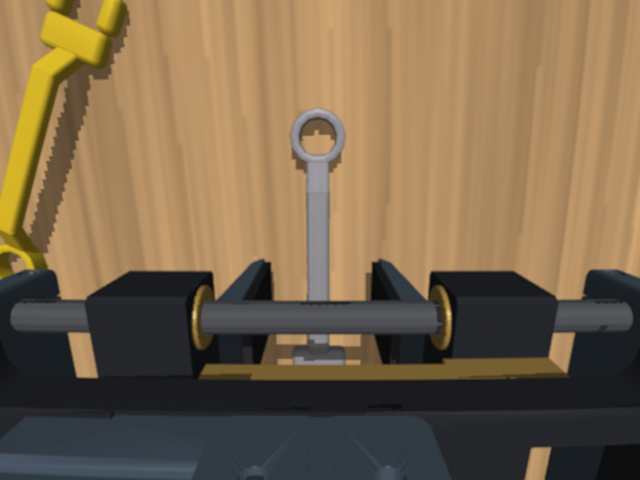

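```bash
python3 -m crank '-0.0012 0 0.0032 0 0 0; 0 0 0 0 0 0; 0 0 0 0 0 0'; python3 -m crank '0 0 0 0 0 0; 0 0 0 0 0 0; 0 0 0 0 0 0; 0 0 0 0 0 0' 0 30; python3 -m crank '0 0 -0.04 0 0 0; 0 0 -0.06 0 0 0; 0 0 -0.04 0 0 0; 0 0 0 0 0 0; 0 0 0 0 0 0'; python3 snap.py w22
```

```text
time: 26.85
eef_pos: [0.4583, -0.2024, 0.203]
orientation: [0.0, 1.0, -0.016, 0.0]
force: [-0.2, -0.5, 0.2]
gripper_width: 0.05
time: 27.35
eef_pos: [0.4584, -0.2024, 0.2029]
orientation: [0.0, 1.0, -0.016, 0.0]
force: [-0.4, 0.1, 0.3]
gripper_width: 0.0132
time: 27.98
eef_pos: [0.4578, -0.2021, 0.3419]
orientation: [-0.0, 1.0, -0.016, -0.001]
force: [-0.0, 0.2, -1.3]
gripper_width: 0.0106
27.975 [ 0.4578 -0.2021  0.3419] F [-0.   0.2 -1.3] T [-0.04  0.07  0.  ] q [-0.44  0.26  1.83  0.    1.06 -0.41] w 0.0106
```

View pics/w22.png

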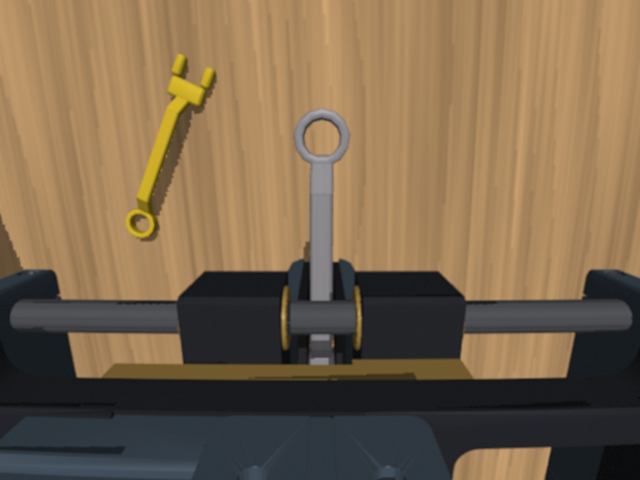

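```bash
python3 - <<'E'
from hookgeo import *
im=cv2.imread('pics/w22.png');d=np.load('pics/w22d.npy')
for v in (112,162): print((CT+wray([[321,v]])*np.median(d[v-1:v+2,316:327])))
for v in (205,250): print('shank',(CT+wray([[321,v]])*np.median(d[v-2:v+3,316:327])))
ringfit(im,(321,137),.193,r=34)
s,p,R0=now();rt=np.array([-.0002,-.0765,.198])
a=pose(rt,-40,28,9,0);print(p,a[0]);
mid=R0*R.from_rotvec((R0.inv()*a[1]).as_rotvec()*.5);m=np.array([.585,-.10,.35])
rows(p,R0,*a,11)
E
```

```text
[[-1.42771762e-04 -8.71443675e-02  1.96794917e-01]]
[[-1.56659484e-04 -6.42821886e-02  1.96544842e-01]]
shank [[-1.77752766e-04 -4.51095253e-02  1.84893153e-01]]
shank [[-0.00019066 -0.02374887  0.18471747]]
outer [-0.     -0.0756] r 0.0124
hole [ 0.     -0.0759] r 0.0089
[ 0.45776537 -0.2021265   0.34133919] [ 0.68846929 -0.01173203  0.33478823]
0.0204 -0.018 0.0006 0.925 -0.184 -0.311; 0.021 -0.0172 0.0019 0.925 -0.184 -0.311; 0.0216 -0.0162 0.0031 0.925 -0.184 -0.311; 0.0222 -0.0152 0.0042 0.925 -0.184 -0.311; 0.0227 -0.014 0.0052 0.925 -0.184 -0.311; 0.0233 -0.0127 0.006 0.925 -0.184 -0.311; 0.0238 -0.0113 0.0067 0.925 -0.184 -0.311; 0.0243 -0.0099 0.0073 0.925 -0.184 -0.311; 0.0247 -0.0083 0.0077 0.925 -0.184 -0.311; 0.0251 -0.0068 0.0079 0.925 -0.184 -0.311; 0.0255 -0.0052 0.008 0.925 -0.184 -0.311
per row mm 27.2 deg 6.0
```

```bash
python3 -m crank '0.0204 -0.018 0.0006 0.925 -0.184 -0.311; 0.021 -0.0172 0.0019 0.925 -0.184 -0.311; 0.0216 -0.0162 0.0031 0.925 -0.184 -0.311; 0.0222 -0.0152 0.0042 0.925 -0.184 -0.311; 0.0227 -0.014 0.0052 0.925 -0.184 -0.311; 0.0233 -0.0127 0.006 0.925 -0.184 -0.311; 0.0238 -0.0113 0.0067 0.925 -0.184 -0.311; 0.0243 -0.0099 0.0073 0.925 -0.184 -0.311; 0.0247 -0.0083 0.0077 0.925 -0.184 -0.311; 0.0251 -0.0068 0.0079 0.925 -0.184 -0.311; 0.0255 -0.0052 0.008 0.925 -0.184 -0.311; 0 0 0 0 0 0'; python3 -m crank '0 0 0 0 0 0; 0 0 0 0 0 0';  python3 snap.py w23; python3 hook.py w23
python3 - <<'E'
from hookgeo import *
im=cv2.imread('pics/w23.png');cv2.imwrite('pics/w23c.png',cv2.resize(im[80:200,260:390],None,fx=5,fy=5,interpolation=cv2.INTER_CUBIC))
d=np.load('pics/w23d.npy')
for v in (113,161): print((CT+wray([[321,v]])*np.median(d[v-1:v+2,316:327])))
ringfit(im,(321,137),.1955,r=32,sat=60,vmin=105)
s,p,R0=now();rt=np.array([0,-.0758,.201])
a=pose(rt,-9,28,9,0);print('ring',w2p(p+R0.apply(rt)))
rows(p,R0,*a,2)
E
```

```text
time: 29.52
eef_pos: [0.6898, -0.011, 0.3328]
orientation: [-0.506, 0.843, 0.155, -0.095]
force: [-0.7, -0.5, -1.9]
gripper_width: 0.0108
time: 29.78
eef_pos: [0.6885, -0.0125, 0.3367]
orientation: [-0.505, 0.844, 0.156, -0.092]
force: [-0.5, 0.1, -1.1]
gripper_width: 0.0107
29.775 [ 0.6885 -0.0125  0.3367] F [-0.5  0.1 -1.1] T [-0.74 -0.21  0.01] q [-0.19  0.69  1.3   0.88  1.81 -0.65] w 0.0107
cap px 320.9230769230769 140.65886287625418 299 312 330 131 150 depth [0.20829904 0.20956464 0.21092714]
cap in tool [-2.000e-04 -7.600e-02  2.394e-01] world [0.6005 0.2182 0.2907] panel [[-0.0711 -0.0114  0.0257]]
inl 4439 panel normal world [-0.2028  0.9792 -0.0024] yaw 101.6993433771281 offset vs root_ 0.0009329257015866756
cap face dist from panel -0.07210705407728321
[[-1.43034720e-04 -8.66994486e-02  1.96799056e-01]]
[[-1.56144299e-04 -6.47480921e-02  1.96830995e-01]]
outer [ 0.0002 -0.0763] r 0.0124
hole [ 0.     -0.0757] r 0.0095
ring [[-0.10458288 -0.01685544  0.0439209 ]]
0 0.0004 0.0148 0.015 -0.007 0.009; 0 0.0005 0.0148 0.015 -0.007 0.009
per row mm 14.8 deg 0.1
```

View pics/w23c.png

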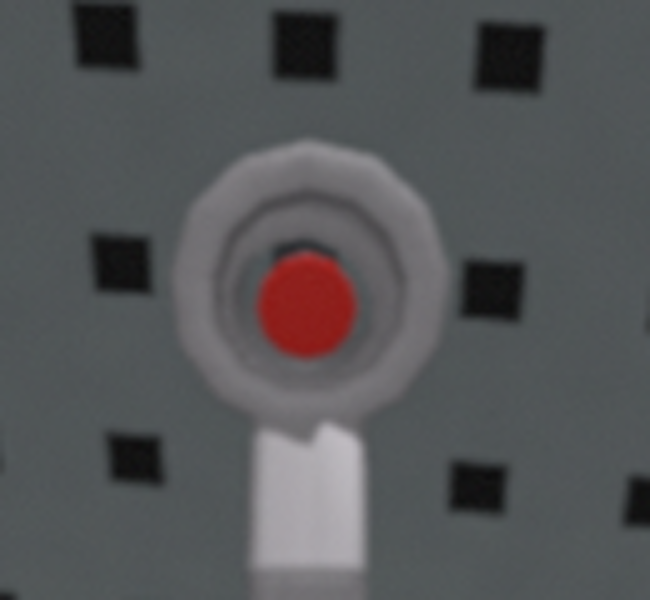

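```bash
python3 -m crank '0 0 0.0148 0 0 0; 0 0 0.0148 0 0 0; 0 0 0 0 0 0; 0 0 0 0 0 0'; python3 snap.py w24; python3 hook.py w24
```

```text
time: 30.32
eef_pos: [0.6796, 0.0128, 0.3229]
orientation: [-0.506, 0.843, 0.156, -0.092]
force: [1.1, -0.6, -1.1]
gripper_width: 0.011
30.325 [0.6796 0.0128 0.3229] F [ 1.1 -0.6 -1.1] T [-0.71 -0.18  0.01] q [-0.16  0.68  1.36  0.89  1.76 -0.67] w 0.011
cap px 319.86386138613864 139.33663366336634 404 309 331 128 151 depth [0.17932328 0.18048227 0.18171846]
cap in tool [-0.0007 -0.0754  0.2093] world [0.6005 0.2181 0.2906] panel [[-0.0712 -0.0114  0.0256]]
inl 4857 panel normal world [-0.2029  0.9792 -0.0027] yaw 101.70801089590726 offset vs root_ 0.0009395195406924747
cap face dist from panel -0.07219076351352706
```

```bash
python3 -m crank '-0.0005 0.0005 0.004 0 0 0; 0 0 0.006 0 0 0; 0 0 0.006 0 0 0; 0 0 0 0 0 0'; python3 snap.py w25; python3 -m crank '0 0 0.006 0 0 0; 0 0.0005 0.006 0 0 0; 0 0 0 0 0 0'; python3 snap.py w26
python3 - <<'E'
from hookgeo import *
im=np.hstack([cv2.imread(f'pics/{k}.png')[80:190,260:390] for k in('w25','w26')]);cv2.imwrite('pics/w26c.png',cv2.resize(im,None,fx=3,fy=3))
s,p,R0=now();rt=np.array([0,-.0758,.201]);print('ring panel',w2p(p+R0.apply(rt)),'hp',w2p(hp(19)))
c=pose(rt,30,18,9,1);rows(p,R0,*c,4)
E
```

```text
time: 30.88
eef_pos: [0.6741, 0.0258, 0.3145]
orientation: [-0.506, 0.843, 0.156, -0.093]
force: [0.2, -0.3, 0.1]
gripper_width: 0.0106
30.875 [0.6741 0.0258 0.3145] F [ 0.2 -0.3  0.1] T [-0.65 -0.17  0.05] q [-0.15  0.68  1.39  0.89  1.73 -0.68] w 0.0106
time: 31.3
eef_pos: [0.6704, 0.0354, 0.3083]
orientation: [-0.506, 0.843, 0.156, -0.093]
force: [1.0, -0.7, -0.4]
gripper_width: 0.0106
31.3 [0.6704 0.0354 0.3083] F [ 1.  -0.7 -0.4] T [-0.67 -0.22  0.04] q [-0.13  0.67  1.41  0.9   1.71 -0.69] w 0.0106
ring panel [[-0.05425559 -0.00882793  0.01564405]] hp [[-0.05465093 -0.00883979  0.01684049]]
-0.0001 0.0081 0.0067 0.422 0 0.005; -0.0001 0.0083 0.0063 0.422 0 0.005; 0 0.0086 0.006 0.422 0 0.005; 0 0.0089 0.0056 0.422 0 0.005
per row mm 10.5 deg 2.5
```

View pics/w26c.png

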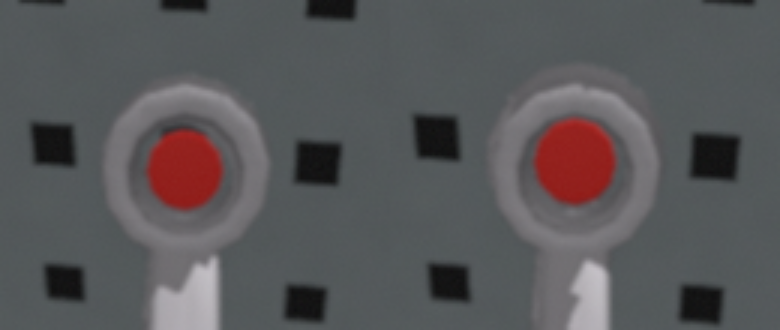

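The ring is past the cap with no notable force. I continue down the bar.

```bash
python3 -m crank '0 0.0081 0.0067 0.422 0 0; 0 0.0083 0.0063 0.422 0 0'; python3 -m crank '0 0.0086 0.006 0.422 0 0; 0 0.0089 0.0056 0.422 0 0; 0 0 0 0 0 0'; python3 snap.py w27
python3 - <<'E'
from hookgeo import *
s,p,R0=now();rt=np.array([0,-.0758,.201]);print('ring panel',w2p(p+R0.apply(rt)),'hp',w2p(hp(30)))
a=posep(rt,[-35,-5.5,8.5],13,4);b=posep(rt,[-32,-4.5,6.5],11,0)
rows(p,R0,*a,3);rows(*a,*b,3)
E
```

```text
time: 31.6
eef_pos: [0.6691, 0.0389, 0.2873]
orientation: [-0.544, 0.82, 0.152, -0.099]
force: [0.1, -0.0, -1.6]
gripper_width: 0.0109
time: 31.98
eef_pos: [0.6676, 0.043, 0.2658]
orientation: [-0.579, 0.795, 0.147, -0.107]
force: [-0.7, 0.1, -1.3]
gripper_width: 0.0106
31.975 [0.6676 0.043  0.2658] F [-0.7  0.1 -1.3] T [-0.75 -0.26  0.  ] q [-0.14  0.74  1.46  1.02  1.76 -0.76] w 0.0106
ring panel [[-0.04463589 -0.00746173  0.01196662]] hp [[-0.04431799 -0.00720321  0.01344131]]
-0.0064 0.0057 0.0062 0.275 0.268 0.078; -0.0065 0.0059 0.0058 0.275 0.268 0.078; -0.0066 0.0061 0.0055 0.275 0.268 0.078
per row mm 10.5 deg 2.3
-0.0052 0.0027 0.0022 0.111 0.217 0.046; -0.0052 0.0028 0.0021 0.111 0.217 0.046; -0.0053 0.0028 0.0019 0.111 0.217 0.046
per row mm 6.3 deg 1.5
```

View pics/w27.png

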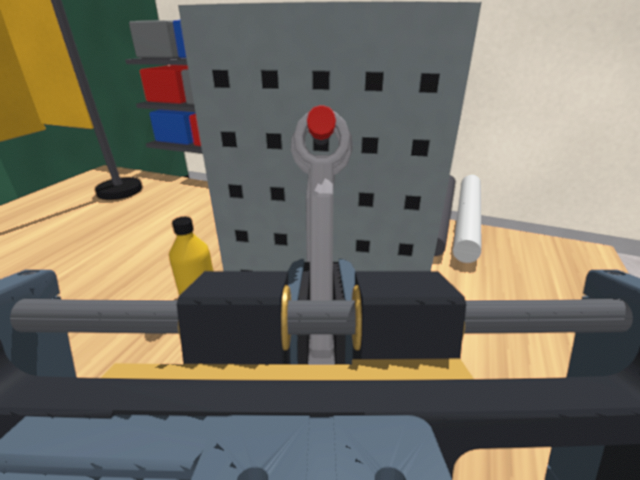

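```bash
python3 -m crank '-0.0064 0.0057 0.0062 0.275 0.268 0.078; -0.0065 0.0059 0.0058 0.275 0.268 0.078; -0.0066 0.0061 0.0055 0.275 0.268 0.078; 0 0 0 0 0 0'; python3 -m crank '-0.0052 0.0027 0.0022 0.111 0.217 0.046; -0.0052 0.0028 0.0021 0.111 0.217 0.046; -0.0053 0.0028 0.0019 0.111 0.217 0.046; 0 0 0 0 0 0; 0 0 0 0 0 0'; python3 snap.py w28
python3 - <<'E'
from hookgeo import *
s,p,R0=now();rt=np.array([0,-.0758,.201]);print('ring panel',w2p(p+R0.apply(rt)))
print('1mm into panel',R0.inv().apply(pd([.001,0,0])).round(5))
E
```

```text
time: 32.52
eef_pos: [0.645, 0.0477, 0.2453]
orientation: [-0.616, 0.775, 0.108, -0.086]
force: [0.5, 0.8, -0.9]
gripper_width: 0.0108
time: 33.15
eef_pos: [0.6293, 0.0478, 0.2363]
orientation: [-0.632, 0.768, 0.08, -0.065]
force: [0.1, -0.3, -0.8]
gripper_width: 0.0103
33.15 [0.6293 0.0478 0.2363] F [ 0.1 -0.3 -0.8] T [-0.77 -0.11 -0.06] q [-0.16  0.73  1.65  1.18  1.67 -0.86] w 0.0103
ring panel [[-0.03202599 -0.00447459  0.00716648]]
1mm into panel [ 0.      -0.00019  0.00098]
```

View pics/w28.png

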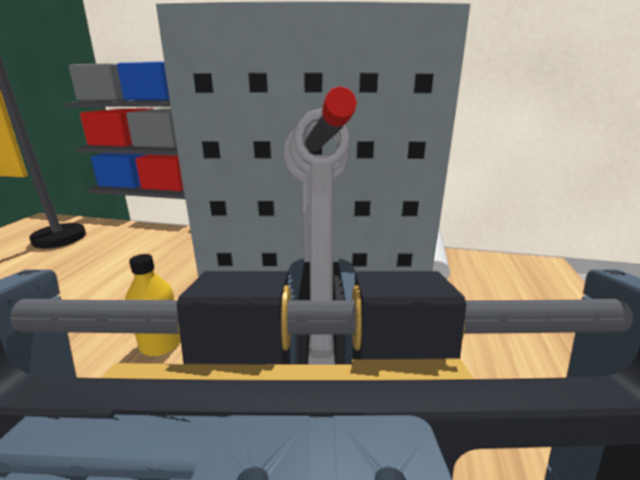

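```bash
python3 -m crank '0 -0.0002 0.001 0 0 0; 0 0 0 0 0 0';python3 -m crank '0 -0.0002 0.001 0 0 0; 0 0 0 0 0 0';python3 -m crank '0 -0.0002 0.001 0 0 0; 0 0 0 0 0 0'
```

```text
time: 33.45
eef_pos: [0.629, 0.049, 0.2362]
orientation: [-0.632, 0.768, 0.081, -0.065]
force: [0.2, -0.7, -0.9]
gripper_width: 0.0107
time: 33.7
eef_pos: [0.6288, 0.05, 0.2362]
orientation: [-0.632, 0.768, 0.08, -0.065]
force: [0.0, 0.1, -1.6]
gripper_width: 0.011
time: 33.95
eef_pos: [0.6286, 0.0508, 0.2361]
orientation: [-0.632, 0.768, 0.08, -0.065]
force: [0.5, -1.1, -1.4]
gripper_width: 0.0109
```

```bash
python3 -m crank '0 -0.0001 0.0007 0 0 0; 0 0 0 0 0 0'; python3 snap.py w29; python3 -c "
from hookgeo import *
s,p,R0=now();rt=np.array([0,-.0758,.201]);print('ring panel',w2p(p+R0.apply(rt)),s['force'])"
```

```text
time: 34.2
eef_pos: [0.6285, 0.0513, 0.2361]
orientation: [-0.632, 0.768, 0.08, -0.065]
force: [1.0, -2.0, -1.4]
gripper_width: 0.0106
34.2 [0.6285 0.0513 0.2361] F [ 1.  -2.  -1.4] T [-0.77 -0.1   0.09] q [-0.15  0.73  1.65  1.18  1.67 -0.86] w 0.0106
ring panel [[-0.02843733 -0.00436299  0.00698076]] [ 0.26936442 -2.62990703 -2.05240236]
```

```bash
python3 -m crank '0 0.001 0.0002 0 0 0; 0 0.001 0.0002 0 0 0; 0 0 0 0 0 0';python3 -m crank '0 0.001 0.0002 0 0 0; 0 0 0 0 0 0'
```

```text
time: 34.62
eef_pos: [0.6285, 0.0515, 0.2345]
orientation: [-0.633, 0.767, 0.08, -0.065]
force: [0.6, -2.3, 1.4]
gripper_width: 0.0105
time: 34.88
eef_pos: [0.6285, 0.0516, 0.2337]
orientation: [-0.633, 0.767, 0.081, -0.065]
force: [0.3, -2.1, 4.4]
gripper_width: 0.0111
```

Now on the hook. I turn it down about 1.5° around the ring, then release.

```bash
python3 - <<'E'
from hookgeo import *
s,p,R0=now();rt=np.array([0,-.0758,.201]);r=p+R0.apply(rt);print('ring panel',w2p(r),s['force'])
Rt=toolR(-hdir(9.5,0),UP);rows(p,R0,r-Rt.apply(rt)+[0,0,.0006],Rt,2)
E
```

```text
ring panel [[-0.02824282 -0.00436886  0.00499727]] [ 0.26617581 -2.13310614  4.39836029]
-0.0001 0.0022 0.0009 0.12 -0.001 0.011; -0.0001 0.0022 0.0009 0.12 -0.001 0.011
per row mm 2.4 deg 0.7
```

```bash
python3 -m crank '0 0.0022 0.0009 0.12 0 0; 0 0.0022 0.0009 0.12 0 0; 0 0 0 0 0 0'; python3 -m crank '0 0 0 0 0 0; 0 0 0 0 0 0' 0.018; python3 -m crank '0 0 0 0 0 0; 0 0 0 0 0 0' 0.034; python3 -m crank '0 0 -0.005 0 0 0; 0 0 -0.02 0 0 0; 0 0 -0.03 0 0 0; 0 0 -0.04 0 0 0; 0 0 0 0 0 0; 0 0 0 0 0 0'; python3 snap.py w30
python3 - <<'E'
from h import *
im,d=grab_frame('scene');cv2.imwrite('pics/s30.png',cv2.resize(im[120:300,330:470,::-1],None,fx=3.2,fy=3.2))
E
python3 nest.py w30 295 345 100 290 8
```

```text
time: 35.25
eef_pos: [0.6282, 0.0526, 0.2283]
orientation: [-0.643, 0.759, 0.079, -0.066]
force: [1.1, -2.1, 4.9]
gripper_width: 0.0103
time: 35.5
eef_pos: [0.628, 0.0527, 0.2275]
orientation: [-0.641, 0.76, 0.079, -0.067]
force: [0.0, 1.1, -0.0]
gripper_width: 0.0179
time: 35.75
eef_pos: [0.6282, 0.0526, 0.2282]
orientation: [-0.642, 0.76, 0.08, -0.066]
force: [0.0, 0.5, -1.1]
gripper_width: 0.0334
time: 36.5
eef_pos: [0.6474, -0.0398, 0.2442]
orientation: [-0.642, 0.76, 0.079, -0.066]
force: [-1.0, 0.4, 0.3]
gripper_width: 0.0339
36.5 [ 0.6474 -0.0398  0.2442] F [-1.   0.4  0.3] T [-0.61 -0.03  0.06] q [-0.28  0.76  1.55  1.11  1.8  -0.84] w 0.0339
100 1 1 2 2 1 1 0 1 0 1 1 -1 1 0 2 1 1 0 1 1 1 1 1 1 2 | y 16..-23 z 35
108 1 1 2 1 1 1 1 2 1 1 1 0 1 1 1 0 3 1 1 1 1 2 1 1 3 | y 16..-23 z 29
116 1 1 0 2 1 1 2 1 2 2 2 1 1 1 -68 -71 -70 -71 -71 -72 -69 -70 -70 -68 1 | y 16..-23 z 24
124 3 2 1 1 1 1 3 1 1 1 2 2 2 -66 -70 -72 -73 -73 -72 -72 -71 -73 -73 1 1 | y 17..-23 z 19
132 1 1 2 1 2 -2 -33 -30 -32 -32 -31 -40 -51 -57 -61 -64 -67 -67 -69 -67 -66 1 1 1 2 | y 17..-23 z 13
140 2 2 -8 -10
[... 1106 characters left out ...]
54 -53 -54 -54 -53 1 1 0 2 2 0 0 1 | y 19..-25 z -66
236 1 1 1 1 1 0 1 -21 -36 -37 -55 -55 -55 -53 -55 -54 -54 1 1 2 1 0 0 2 0 | y 19..-25 z -69
244 1 1 2 2 1 1 1 -20 -21 -38 -55 -56 -56 -56 -56 -57 -55 0 0 1 0 0 0 2 0 | y 20..-26 z -81
252 1 0 1 2 1 1 0 -20 -21 -38 -56 -57 -56 -56 -55 -57 -56 1 0 1 0 1 1 1 1 | y 20..-26 z -89
260 0 1 1 1 0 0 2 -20 -21 -40 -57 -57 -59 -57 -57 -58 -57 0 0 -1 1 1 0 0 2 | y 20..-26 z -96
268 0 1 1 1 2 2 1 -20 -21 -39 -58 -58 -58 -58 -58 -57 -58 0 1 1 1 3 1 2 1 | y 20..-26 z -104
276 1 1 2 2 1 0 0 -20 -21 -41 -60 -60 -60 -59 -61 -60 -59 1 1 1 3 0 0 1 1 | y 21..-27 z -112
284 0 0 0 1 0 1 1 -22 -21 -40 -60 -60 -60 -60 -60 -60 -58 0 0 1 1 0 1 1 2 | y 21..-27 z -120
```

View pics/w30.png

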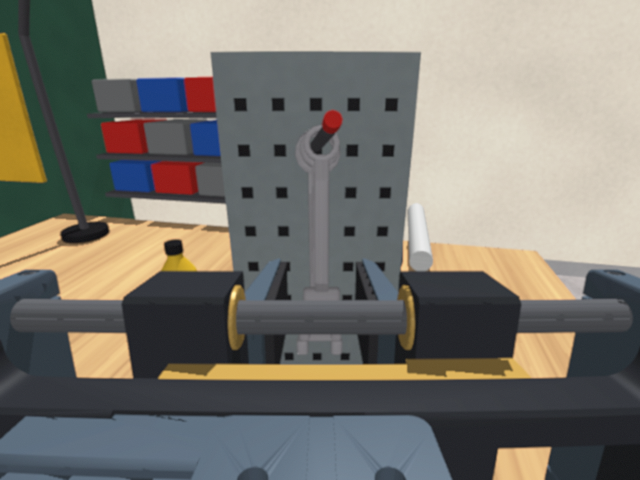

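View pics/s30.png

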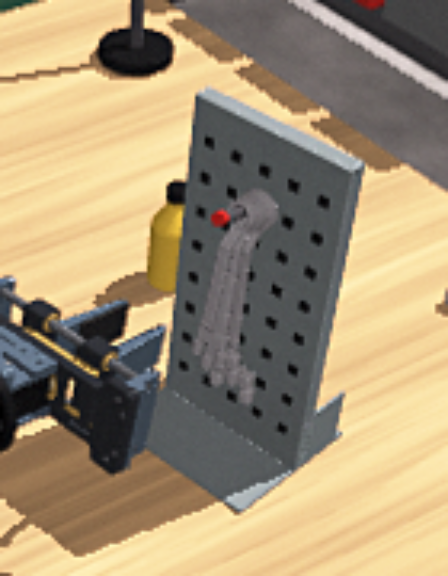

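All three are nested. I back off further and check that nothing moves.

```bash
python3 -m crank '0 0 -0.03 0 0 0; 0 0 -0.03 0 0 0; 0 0 0 0 0 0; 0 0 0 0 0 0; 0 0 0 0 0 0; 0 0 0 0 0 0'; python3 snap.py w31; python3 nest.py w31 300 342 120 270 15
python3 - <<'E'
from h import *
a,_=grab_frame('scene');t,_=grab_frame('top');cv2.imwrite('pics/t31.png',t[:,:,::-1]);cv2.imwrite('pics/s31.png',cv2.resize(a[120:300,330:470,::-1],None,fx=3.2,fy=3.2))
x=cv2.imread('pics/s30.png');y=cv2.imread('pics/s31.png');print('diff',np.abs(x.astype(int)-y)[200:420,200:360].mean())
o=cv2.imread('pics/top0.png')
for nm,(u0,u1,v0,v1) in dict(housing=(275,330,130,190),cutter=(265,305,290,325),oil=(150,190,305,345),panel=(160,200,170,275)).items(): print(nm,np.abs(o[v0:v1,u0:u1].astype(int)-t[v0:v1,u0:u1,::-1]).mean().round(2))
E
```

```text
time: 37.35
eef_pos: [0.6595, -0.0962, 0.2542]
orientation: [-0.642, 0.76, 0.08, -0.067]
force: [-0.0, 0.3, 0.6]
gripper_width: 0.034
37.35 [ 0.6595 -0.0962  0.2542] F [-0.   0.3  0.6] T [-0.6  -0.05 -0.05] q [-0.35  0.79  1.46  1.07  1.88 -0.8 ] w 0.034
120 1 2 1 3 1 1 1 1 1 2 1 2 2 1 -69 -68 -67 1 2 1 0 | y 16..-23 z 26
135 0 3 2 0 1 1 -31 -32 -32 -31 -52 -62 -68 -71 -71 -72 -71 -69 1 0 2 | y 16..-23 z 15
150 2 -10 -11 -23 -32 -33 -33 -5 -13 -15 -15 1 1 2 1 1 -34 -34 -10 0 1 | y 17..-24 z -1
165 1 2 -9 -11 -13 -10 -10 -24 -39 -39 -40 -40 -39 -38 -10 -11 -12 0 1 1 2 | y 17..-24 z -14
180 1 1 0 1 1 -15 -17 -35 -49 -49 -49 -50 -50 -49 1 0 2 2 2 1 1 | y 17..-24 z -28
195 1 0 1 1 0 -18 -21 -37 -51 -51 -51 -52 -51 -50 1 0 0 1 -1 1 1 | y 18..-25 z -43
210 0 1 0 1 0 1 -21 -36 -52 -54 -54 -54 -54 -53 0 1 0 1 2 1 2 | y 18..-25 z -59
225 2 1 2 1 0 0 -21 -38 -56 -55 -56 -55 -55 -54 0 1 1 2 1 2 -1 | y 19..-25 z -71
240 1 1 1 0 2 1 -21 -40 -58 -58 -57 -57 -57 -57 1 0 0 0 1 2 1 | y 19..-26 z -91
255 1 1 2 2 -1 0 -20 -39 -58 -59 -59 -60 -60 -59 2 2 0 0 1 0 0 | y 19..-26 z -108
diff 1.0549905303030302
housing 19.09
cutter 14.52
oil 15.65
panel 15.62
```

View pics/t31.png

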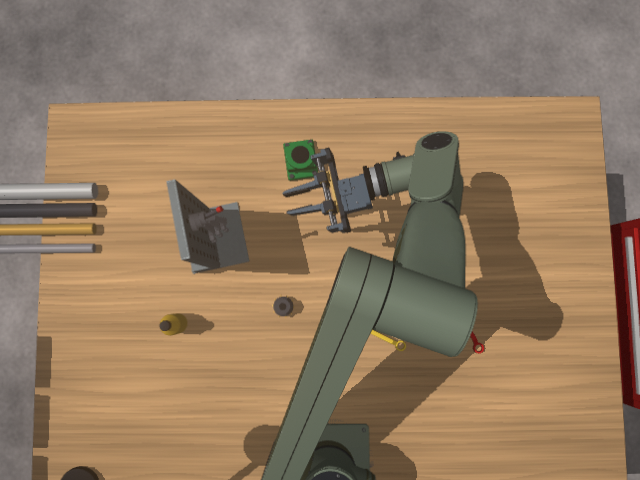

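The top view shows the housing (300,160), cutter (283,306) and oil bottle (172,324) at the same pixels as at the start. The spanners hang still and the arm is clear, so I hand in.

```bash
python3 -c "
from plant import *
print(finish_job())"
```

```text
the job is handed in; nothing more can be done
None
```

I hung the three spanners on the hook by their rings, largest first, then the middle one, then the smallest, and handed the job in at about 37 s. No verdict was reported.

The table gives the ring centres and lean from the wrist depth images. The middle row is from the view before the smallest was hung.

| Spanner | Ring centre out from panel | Limit | Lean |
|---|---|---|---|
| Largest | about 6 mm | 9 mm | straight |
| Middle | about 18 mm | 21 mm | about 4° |
| Smallest | about 29.5 mm | 32.5 mm | about 8° |

- **Lean:** the middle and smallest lean out at the bottom, apparently because each one's jaw rests on the shank behind it. Both are well under the 16° limit.
- **Forces:** the highest reading at the end of any move was about 7 N, against the 30 N limit. I could not see peaks between readings.
- **At rest:** two views about 0.9 s apart agreed within the depth noise. The open gripper was about 0.15 m back from where it let go.
- **Bystanders:** the housing, cutter and oil bottle sit at the same top-view pixels as at the start, judged by eye. A raw image-difference check disagreed, at 15–19 grey levels. It was just as high over the fixed panel, so I put it down to an overall change in the picture rather than to movement.
- **Grip:** the smallest slipped about 2.5 mm in the fingers as I lifted it. I re-measured it and corrected for that before threading it on the hook.

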